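# Swap the lift-off door between two bench specimen dryers

### The arm

A 6-joint arm with a two-finger parallel gripper is mounted at the origin on the work surface. World frame = base frame: x ahead of the robot, y to its left, z up, the work surface at z = 0. Lengths are in m, angles in rad, forces in N, time in s.
With the tool pointing down it reaches from about 0.35 to 0.975 m from the base axis. Payload 4.9 kg.
Tool frame: the origin (TCP) lies at the very end of the fingers, on their centre line; the grasp point (between the pads) lies 19 mm behind it; z points along the fingers, y is the direction in which the jaws open and shut (so a half turn about z gives the same grasp; the last joint's range is limited). The gripper opens to 85 mm and grips with 20 to 120 N. Pads are 22 mm wide; open, the fingers measure 114 mm over their backs; the gripper's body (76 mm by 85 mm) begins 54 mm behind the grasp point. The pads swing forward as they close: fully open they stand 13 mm farther back than shut.
Start: joints at [-1.284, 0.053, 1.613, -0, 1.476, -0.119], TCP at [0.247, -0.574, 0.231] pointing down, gripper open.
Joint ranges: [-3.01, 3.01], [-1.01, 2.22], [0.06, 2.58], [-1.02, 4.17], [0.09, 2.62], [-3.14, 3.14]. Speed limits (rad/s): [2.57, 2.57, 3.14, 3.14, 3.14, 3.14].

### API

Orientations are given as a unit quaternion [w, x, y, z].
In Python, from plant import state, eyes, job_done gives the robot as it stands.
- The arm moves only by the tool apply_moves, never from a script. Its argument "commands" is a list of rows, each an object with "linear": the shift along the tool's x, y, z in m, a list of three; "delta_rot": the turn, a rotation vector about the tool's x, y, z in degrees, a list of three; "fingers": the closure in counts, from 0 (fully open) to 255 (shut). In form: [{"linear": [x, y, z], "delta_rot": [wx, wy, wz], "fingers": fingers}, ...]. A call has exactly 8 rows; each row is the pose to reach, as a shift and turn from the pose commanded when the call began, along the tool's axes at that moment; what a row does not reach only later rows make up. A row lasts 1/10 s, in which the tool goes at most 50 mm and 8.59 degrees, less where a joint would pass 70% of its speed; a pose out of reach is approached as far as the arm can. A call with a gripper value outside its range is refused whole. The fingers move at their own pace and stop on an object; the grip force is fixed at half the most. Time passes only in rows, so rows that repeat a pose let the fingers close, or fill a call up. It gives the time, the measured TCP pose, the force and the opening at its end, in the units of the state.
- state(): the state, without advancing time (a new reading comes with each control period).
- eyes.grab_frame(name): name is "side" or "top" or "wrist"; returns the picture (480x640x3 uint8, red, green, blue); there is no depth.
- eyes.camera_params(name): a dict with "fx", "fy", "cx", "cy" (pixels), "position" and "rotation" of the camera in the world; the wrist camera has in their place "T_tool_cam" (4x4, takes a point from camera to tool coordinates, whose origin is the TCP and whose axes are the flange's). Camera axes: x right, y down, z forward; pixel columns grow to the right and rows downward; lengths in m; the calibration is good to about 2 mm. A picture is of the moment at which its call begins: read the wrist's pose just before it. camera_params takes no time and is no camera call.
- job_done(): hands the job in, once; it reports no verdict.
The state is a dict: "time": time; "joint_pos": joint angles; "joint_vel": joint speeds; "joint_efforts": joint torques, N m; "tool_pos": TCP position; "tool_rot": TCP orientation; "contact_force": force on the tool from outside, world axes, zero at the start; "ft_torque": the same for the moment, N m; "gripper_width": opening from 0.0 (shut) to 1.0 (fully open).
Only numpy, scipy, OpenCV 4.12 (cv2) and the standard library are available. Lean on these libraries where they do the work, as an engineer would, in place of code of your own. Each camera call takes 0.05 s, during which the arm holds its last target.

### The job

The dryer holding the specimen pots has no door. First take the wooden test-tube holder off its open frame and leave it lying in the small orange tray between the dryers; then squeeze the sprung hinge pin of the other dryer's door to free it, lift that door off, and drop it onto the bare dryer so that it lies flat on its seat with the pin sprung fully home in the hinge hole. Do not knock over or shift the bottle, the mortar or the yellow caddy, and let go of everything.

Things in the scene. Friction and masses are not known exactly. Their poses are not given: they have to be found in the camera images.
- door_grip (a point): Grip point of the door (grey panel 130 mm in its x = up-slope, 150 in its y = along the hinge, 6 thick, 0.25 kg; z = outer face). Two metal blocks stand on it, 24 mm long in x, tops 15 mm above this point: fixed tab, outer face y=+16, and the pin's knob, outer face y=-30 (46 mm wide), or -16 when squeezed (32 wide). Midway when squeezed, 30 mm above the panel's underside.
- door_hinge (a point): Middle of the door's hinge axis (along door y), 27 mm in x from the grip point and 14 mm below it. An 8 mm fixed stub stands 13 mm out of the door's +y edge and lies in the dryer's open slot. Panel centre is 55 mm down-slope of here. Axes: the door's.
- hinge_pin (a joint): Sprung 8 mm hinge pin: 0 = fully out (13 mm out of the door's -y edge, home), 0.014 m = drawn in, which frees the door to lift off along its z. Spring 4 N at 0, 7.5 N at 0.014; springs back when let go. Pinching knob and tab together (30 to 60 N) moves only the knob, draws the pin and carries the door.
- dryer_spare: White bench dryer that has the door; empty. 160 mm deep (x), 190 wide (y), 266 tall, fixed. Origin: centre of underside, z up, front faces its -x. Sloping open frame at 30 degrees: up-slope is (0.866, 0, 0.5), outward normal (-0.5, 0, 0.866) in its axes. Lamp head overhangs at x +15 to +66, underside 238 mm up: reach the door leaning along the normal.
- dryer_loaded: Same dryer, same sizes and axes, without door: three small white pots inside, wooden holder on its frame. Seat: two rails 110 mm apart, open between, running up-slope 150 mm from (-75, 0, 65) mm, each with a 16 mm high stop at its lower end.
- dryer_spare_seat (a point): Where door_grip lies when the door is seated on the spare dryer: (-3, 0, 141) mm in that dryer. Axes: the dryer's.
- dryer_loaded_seat (a point): Where door_grip is to lie when the door is seated on the loaded dryer, door y = dryer y, door x up-slope: (-3, 0, 141) mm in that dryer. The hinge has about 3 to 4 mm play each way. Axes: the dryer's.
- dryer_loaded_hole (a point): Centre of the hinge hole (16 x 16 mm, closed all round) in the 34 mm high lug on the loaded dryer's -y side, for the sprung pin. Axes: the dryer's. The lugs stand 156 mm apart.
- dryer_loaded_slot (a point): Centre of the 16 mm wide slot, 30 mm deep and open outward along the slope's normal, in the lug on the loaded dryer's +y side, for the door's fixed stub. Axes: the dryer's.
- holder_center (a point): Centre of the wooden test-tube holder, a bar 140 mm long (its y), 24 wide (its x), 26 high (its z), 0.06 kg. It lies across both rails against the lower stops, x up-slope, z along the slope's normal; grasp it across the 24 mm: the frame is open below its middle.
- tray: Small orange open tray, 200 mm (x) by 140 (y), 50 tall, walls and floor 4 mm, fixed on the bench between the dryers. Origin: centre of its underside.
- bottle_center (a point): Bystander: centre of a brown bottle, 66 mm across, 170 mm tall, upright.
- mortar_center (a point): Bystander: centre, half-way up, of a white mortar, 100 mm across, 58 tall, with a pestle leaning out of it to about 100 mm height.
- caddy_center (a point): Bystander: centre of a yellow caddy, 100 mm (x) by 150 (y), 75 tall, with pens standing up to 135 mm.
Things that resemble listed ones, but are neither listed nor needed, are in the scene too. There is more than one size of the part that bears door_grip; the job needs the larger.

How it is judged:
By the outcome, as a careful person would: the job done as asked, in the order asked, and still so for the second after the job is handed in, with the robot touching nothing.
It also fails if it takes over 69 s, if anything falls off the work surface, if the arm or the gripper's body presses on something with over 40 N, if the wrist force passes 120 N, or if a joint passes its speed limit or range.

## Working session

There is one attempt and no reset: what is moved stays moved. The work goes in short steps, Python scripts to look and compute and a tool call to move; the robot and the scene stay as the last step left them, time stands still between calls to the robot, and variables do not carry over. Pictures are saved under pics/ and viewed, and the job is handed in when it is done.

Besides the shell and the picture viewer there is one more tool, called after ">>>" as name(argument=value, ...), one argument or row to a line, values as JSON. apply_moves: Moves the arm, as the interface text tells. Its arguments: {"type":"object","properties":{"commands":{"type":"array","items":{"type":"object","properties":{"linear":{"type":"array","items":{"type":"number"}},"delta_rot":{"type":"array","items":{"type":"number"}},"fingers":{"type":"number"}}}}},"required":["commands"]}

```bash
ls; mkdir -p pics
python3 - <<'E'
from plant import state, eyes
import cv2
s=state();print(s)
for n in("side","top","wrist"):
    im=eyes.grab_frame(n);cv2.imwrite(f"pics/{n}0.png",im[:,:,::-1]);print(n,eyes.camera_params(n))
E
```

```text
pics
{'time': 0.0, 'joint_pos': array([-1.28399371e+00,  5.33358723e-02,  1.61431911e+00,  1.93836719e-05,
        1.47600722e+00, -1.18970950e-01]), 'joint_vel': array([-0.00022956, -0.00013627,  0.00077633,  0.00225462,  0.00027465,
       -0.00175991]), 'joint_efforts': array([-7.67516849e-04, -3.93677866e+01, -3.70175850e+01, -5.99715077e-05,
        7.10883178e-03, -4.07617875e-06]), 'tool_pos': array([ 0.24654714, -0.57362539,  0.23006104]), 'tool_rot': array([-1.03194214e-03,  9.79488642e-01,  2.01496722e-01, -7.71186830e-05]), 'contact_force': array([ 0.1878401 , -0.42261303,  0.23312407]), 'ft_torque': array([-0.01195256, -0.02886358,  0.02455465]), 'gripper_width': 0.9988466652758952}
side {'fx': 517.2487127481816, 'fy': 517.2487127481816, 'cx': 318.4288389414255, 'cy': 240.9358175139275, 'position': array([0.24276682, 0.75524045, 0.91552279]), 'rotation': array([ 0.08380835, -0.19642756,  0.90599897, -0.3654562 ])}
top {'fx': 488.17435246884446, 'fy': 488.17435246884446, 'cx': 319.5503955468817, 'cy': 238.7093661371269, 'position': array([0.41183737, 0.05276496, 1.06032236]), 'rotation': array([ 0.06190827, -0.70217482,  0.70792351, -0.0442967 ])}
wrist {'fx': 346.9973048628857, 'fy': 346.9973048628857, 'cx': 312.52560802368794, 'cy': 239.86835300931435, 'T_tool_cam': array([[-1.77385057e-04, -9.61076214e-01, -2.76283332e-01,
         7.03022178e-02],
       [ 9.99999981e-01, -1.49895588e-04, -1.20615200e-04,
         4.65495986e-04],
       [ 7.45067475e-05, -2.76283348e-01,  9.61076223e-01,
        -1.42799717e-01],
       [ 0.00000000e+00,  0.00000000e+00,  0.00000000e+00,
         1.00000000e+00]])}
```

View pics/top0.png

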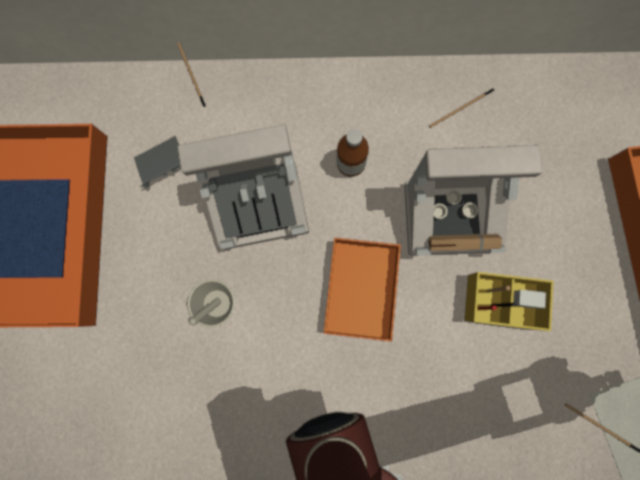

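View pics/side0.png

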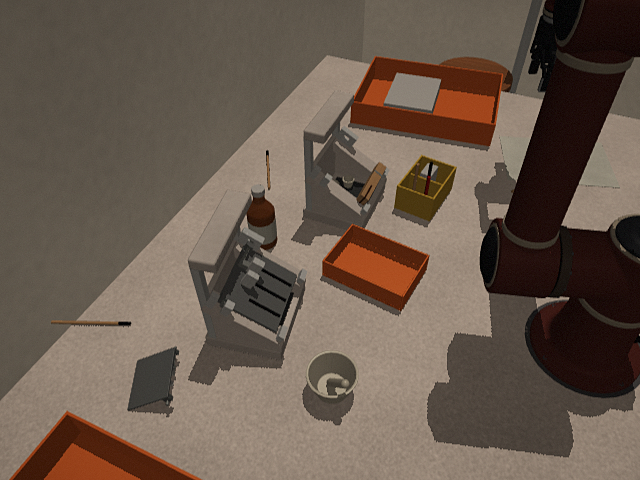

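View pics/wrist0.png

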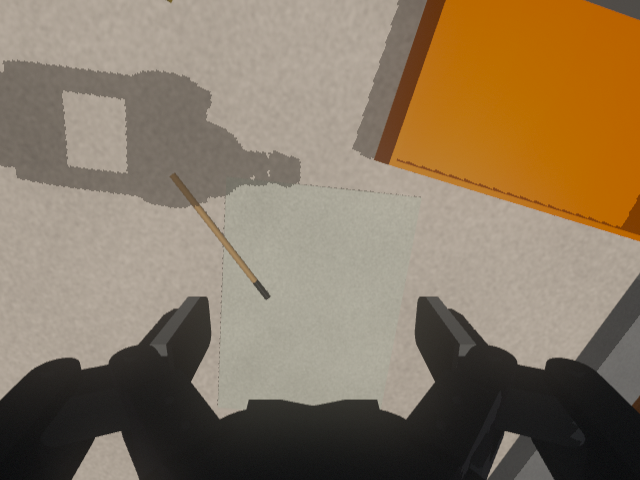

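```bash
cat > h.py <<'E'
import numpy as np, cv2
from scipy.spatial.transform import Rotation as R
from plant import state, eyes
def q2R(q): return R.from_quat([q[1],q[2],q[3],q[0]]).as_matrix()
class Cam:
    def __init__(s,name,st=None):
        p=eyes.camera_params(name); s.K=np.array([[p['fx'],0,p['cx']],[0,p['fy'],p['cy']],[0,0,1]])
        if name=='wrist':
            T=np.eye(4);T[:3,:3]=q2R(st['tool_rot']);T[:3,3]=st['tool_pos'];T=T@p['T_tool_cam']
            s.R=T[:3,:3];s.t=T[:3,3]
        else: s.R=q2R(p['rotation']);s.t=np.array(p['position'])
    def proj(s,P):
        c=(np.atleast_2d(P)-s.t)@s.R; c=c@s.K.T; return c[:,:2]/c[:,2:]
    def ray(s,uv): return s.R@np.linalg.inv(s.K)@np.array([uv[0],uv[1],1.])
    def onz(s,uv,z):
        d=s.ray(uv); return s.t+d*(z-s.t[2])/d[2]
def tri(c1,u1,c2,u2):
    d1,d2=c1.ray(u1),c2.ray(u2);d1/=np.linalg.norm(d1);d2/=np.linalg.norm(d2)
    A=np.stack([d1,-d2],1);x=np.linalg.lstsq(A,c2.t-c1.t,rcond=None)[0]
    a,b=c1.t+x[0]*d1,c2.t+x[1]*d2
    return (a+b)/2,np.linalg.norm(a-b)
def crop(im,x0,y0,w,h,k,name):
    c=cv2.resize(im[y0:y0+h,x0:x0+w],None,fx=k,fy=k,interpolation=cv2.INTER_CUBIC)
    cv2.imwrite(name,c)
E
python3 - <<'E'
from h import *
t=cv2.imread('pics/top0.png');s=cv2.imread('pics/side0.png')
crop(t,170,110,150,150,4,'pics/t_sp.png');crop(t,395,130,160,130,5,'pics/t_ld.png')
crop(s,180,180,150,180,3,'pics/s_sp.png')
crop(s,290,80,110,160,4,'pics/s_ld.png')
c=Cam('top');print(c.R)
for n,uv,z in [('trayTL',(334,238),.05),('TR',(400,243),.05),('BR',(391,340),.05),('BL',(322,333),.05)]: print(n,c.onz(uv,z))
E
```

```text
[[-0.00623578 -0.98868746  0.14986069]
 [-0.99965679  0.00997665  0.0242235 ]
 [-0.02544458 -0.14965821 -0.98841034]]
trayTL [0.5662165  0.04726856 0.05      ]
TR [ 0.55429361 -0.08998178  0.05      ]
BR [ 0.35635048 -0.06574314  0.05      ]
BL [0.37099022 0.07375134 0.05      ]
```

View pics/t_sp.png

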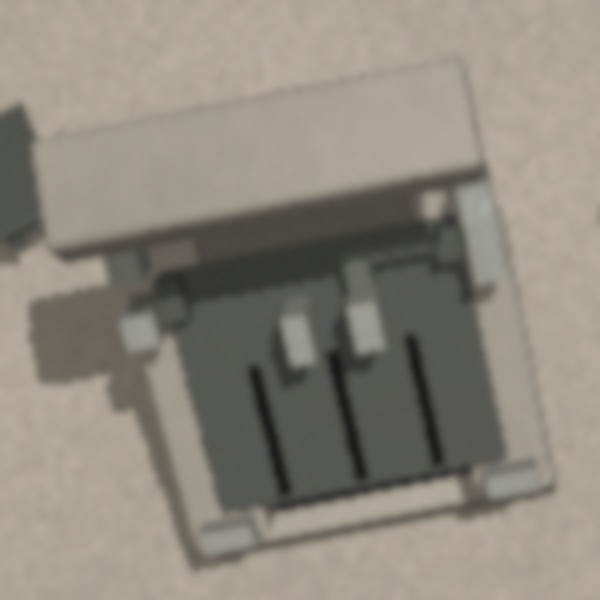

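View pics/t_ld.png

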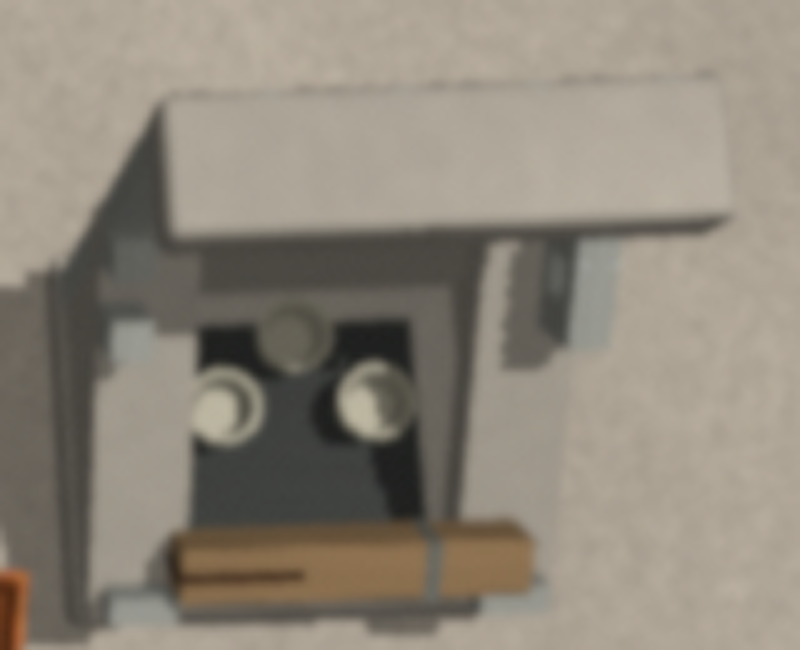

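View pics/s_sp.png

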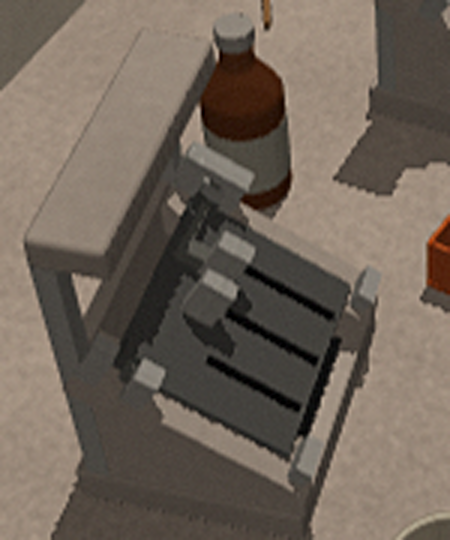

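View pics/s_ld.png

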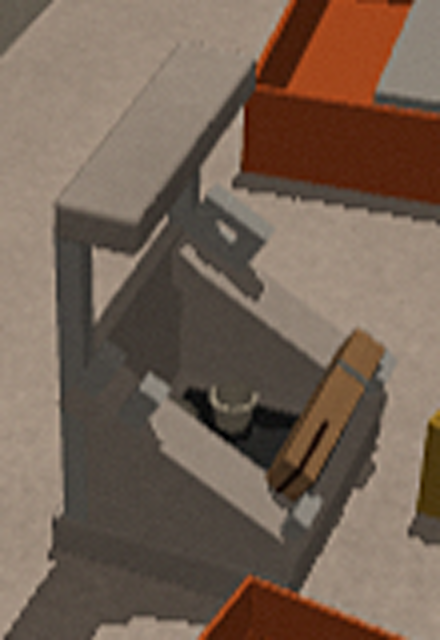

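Run:
```python
from h import *
t=Cam('top');s=Cam('side')
T=lambda o,k,u:(o[0]+u[0]/k,o[1]+u[1]/k)
ft=lambda u:T((170,110),4,u);fs=lambda u:T((180,180),3,u)
gt=lambda u:T((395,130),5,u);gs=lambda u:T((290,80),4,u)
P={}
for n,a,b in [('sp b+',ft((36,143)),fs((26,242))),('sp b-',ft((460,60)),fs((146,30))),('sp f-',ft((485,168)),fs((213,40))),('sp f+',ft((58,248)),fs((105,258))),
 ('sp stop+',ft((228,535)),fs((305,463))),('sp stop-',ft((512,478)),fs((366,283))),('sp tab+',ft((297,342)),fs((215,292))),('sp knob-',ft((365,328)),fs((236,247))),
 ('sp lug+',ft((140,332)),fs((150,375))),
 ('ld b+',gt((165,98)),gs((58,208))),('ld b-',gt((715,76)),gs((182,42))),('ld f-',gt((728,212)),gs((256,64))),('ld f+',gt((178,236)),gs((136,238))),
 ('ld lug+',gt((132,340)),gs((155,388))),
 ('ld hold+top front',gt((182,600)),gs((293,496))),('ld hold- front',gt((531,586)),gs((383,350)))]:
    p,e=tri(t,a,s,b);P[n]=p;print(n,p.round(4),'gap',round(e*1000,1))
for k in('sp','ld'):
    f=(P[k+' f+']-P[k+' f-']); b=P[k+' b+']-P[k+' b-'];print(k,np.linalg.norm(f[:2]),np.linalg.norm(b[:2]),np.degrees(np.arctan2(-f[0],f[1])),np.degrees(np.arctan2(-b[0],b[1])))
```

```text
sp b+ [0.697  0.3134 0.2582] gap 2.2
sp b- [0.7294 0.13   0.2627] gap 2.7
sp f- [0.6834 0.1198 0.2615] gap 1.0
sp f+ [0.651  0.3032 0.2552] gap 2.1
sp stop+ [0.5536 0.269  0.0628] gap 1.6
sp stop- [0.5808 0.1211 0.0715] gap 1.1
sp tab+ [0.6379 0.2209 0.1416] gap 1.2
sp knob- [0.6417 0.1865 0.149 ] gap 0.6
sp lug+ [0.6421 0.2968 0.1427] gap 1.7
ld b+ [ 0.6831 -0.1132  0.2584] gap 3.1
ld b- [ 0.6867 -0.296   0.2638] gap 2.2
ld f- [ 0.6402 -0.2996  0.2581] gap 4.0
ld f+ [ 0.6376 -0.1178  0.2484] gap 3.0
ld lug+ [ 0.6263 -0.1204  0.1441] gap 2.5
ld hold+top front [ 0.541  -0.1505  0.0643] gap 7.8
ld hold- front [ 0.5382 -0.2877  0.0811] gap 2.6
sp 0.1862399211240426 0.18631891002311818 10.013994416313466 10.025833227433678
ld 0.18185161298631297 0.1828734963992166 0.8277473486692368 1.118324421982233
```

Run:
```python
from h import *
t=Cam('top');s=Cam('side')
im=cv2.imread('pics/top0.png');crop(im,455,260,110,80,7,'pics/t_cad.png')
im=cv2.imread('pics/side0.png');crop(im,385,145,80,80,7,'pics/s_cad.png')
for u in [(470,272),(552,280),(549,330),(467,324)]: print(t.onz(u,.075).round(3))
for c,O in(('sp',(.6503,.2096,10)),('ld',(.6214,-.2074,1))):
    Rz=R.from_euler('z',O[2],degrees=True).as_matrix();o=np.array([O[0],O[1],0])
    for n,p in [('grip',(-3,0,141)),('hinge',(27.4,0,142.4)),('hold',(-64,-10,86)),('lamp',(15,95,266)),('lamp',(15,-95,266)),('base-f+',(-80,95,0)),('base-f-',(-80,-95,0))]:
        P=o+Rz@np.array(p)/1000;print(c,n,P.round(4),t.proj(P).round(1),s.proj(P).round(1))
```

```text
[ 0.491 -0.224  0.075]
[ 0.473 -0.386  0.075]
[ 0.375 -0.372  0.075]
[ 0.388 -0.213  0.075]
sp grip [0.6473 0.2091 0.141 ] [[250.4 190.4]] [[250.8 271.9]]
sp hinge [0.6773 0.2144 0.1424] [[247.8 175.3]] [[236.2 268.6]]
sp hold [0.589  0.1886 0.086 ] [[264.4 224.9]] [[283.4 291.5]]
sp lamp [0.6486 0.3058 0.266 ] [[181.3 172.2]] [[213.8 263.1]]
sp lamp [0.6816 0.1186 0.266 ] [[291.6 151.9]] [[252.1 191.5]]
sp base-f+ [0.555  0.2893 0.    ] [[224.1 247.6]] [[277.9 359.3]]
sp base-f- [0.588  0.1022 0.    ] [[308.9 231.9]] [[303.5 287.9]]
ld grip [ 0.6184 -0.2075  0.141 ] [[467.2 202.5]] [[345.5 158.3]]
ld hinge [ 0.6488 -0.2069  0.1424] [[466.3 186.8]] [[334.1 154.9]]
ld hold [ 0.5576 -0.2185  0.086 ] [[466.8 238.2]] [[368.9 179.5]]
ld lamp [ 0.6347 -0.1122  0.266 ] [[429.6 176.9]] [[323.5 134.3]]
ld lamp [ 0.6381 -0.3021  0.266 ] [[544.6 173.5]] [[354.6  92.6]]
ld base-f+ [ 0.5398 -0.1138  0.    ] [[408.  252.7]] [[358.5 232.6]]
ld base-f- [ 0.5431 -0.3038  0.    ] [[495.9 250.4]] [[383.  187.3]]
```

View pics/t_cad.png

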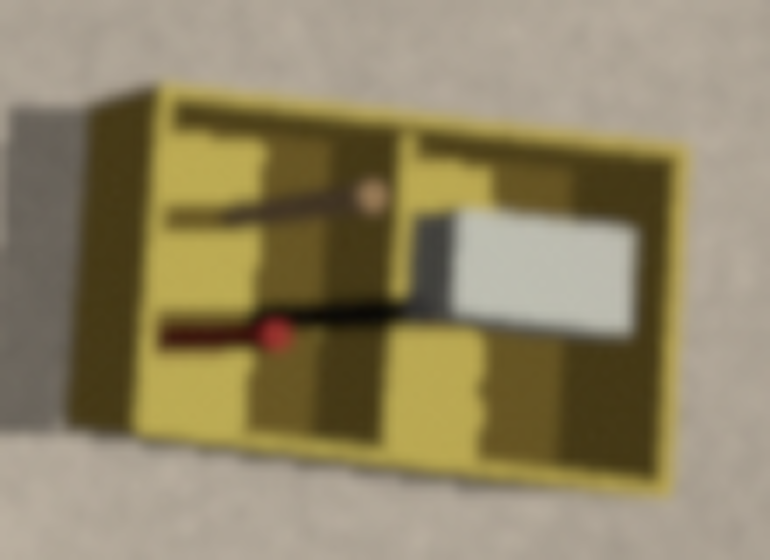

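View pics/s_cad.png

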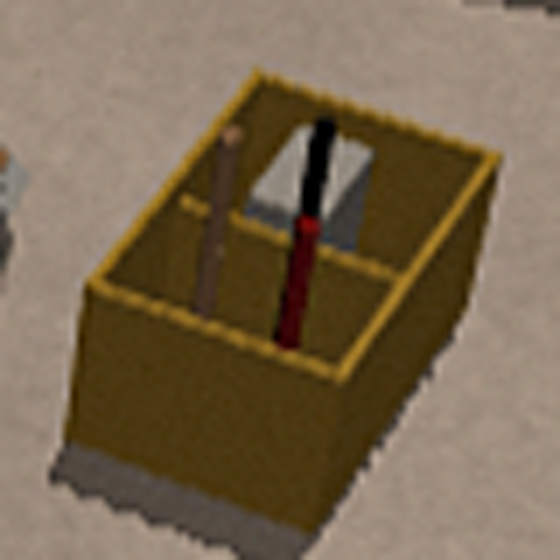

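```bash
cat >> h.py <<'E'
SP=[.6503,.2096,10.];LD=[.6214,-.2074,1.]
def dframe(O):
    return R.from_euler('z',O[2],degrees=True).as_matrix(), np.array([O[0],O[1],0])
def dpt(O,p):
    A,o=dframe(O); return o+A@(np.array(p)/1000)
U=np.array([np.cos(np.pi/6),0,.5]);N=np.array([-.5,0,np.cos(np.pi/6)])
def rot_tool(y,z):
    y=np.array(y)/np.linalg.norm(y);z=np.array(z)/np.linalg.norm(z);return np.stack([np.cross(y,z),y,z],1)
def move(P,Rt,st=None):
    st=st or state();R0=q2R(st['tool_rot']);
    l=R0.T@(np.array(P)-st['tool_pos']);r=R.from_matrix(R0.T@Rt).as_rotvec(degrees=True)
    print('t',round(st['time'],2),'lin',l.round(4),'rot',r.round(2),'|l|',np.linalg.norm(l).round(3),'|r|',np.linalg.norm(r).round(1))
E
python3 - <<'E'
from h import *
A,o=dframe(LD)
Rt=rot_tool(A@U,-A@N)
H=dpt(LD,(-64,-10,86)); move(H+A@N*.16,Rt)
E
```

```text
t 0.15 lin [ 0.3519 -0.2339  0.0062] rot [-26.46  17.66 -66.14] |l| 0.423 |r| 73.4
```

>>> apply_moves(
  commands=[
    {"linear":[0.04,-0.026,0.001],"delta_rot":[-3,2,-7.5],"fingers":0},
    {"linear":[0.08,-0.053,0.001],"delta_rot":[-6,4,-15],"fingers":60},
    {"linear":[0.12,-0.08,0.002],"delta_rot":[-9,6,-22.5],"fingers":90},
    {"linear":[0.16,-0.106,0.003],"delta_rot":[-12,8,-30],"fingers":90},
    {"linear":[0.2,-0.133,0.004],"delta_rot":[-15,10,-37.5],"fingers":90},
    {"linear":[0.24,-0.16,0.004],"delta_rot":[-18,12,-45],"fingers":90},
    {"linear":[0.28,-0.186,0.005],"delta_rot":[-21,14,-52.5],"fingers":90},
    {"linear":[0.318,-0.211,0.006],"delta_rot":[-24,16,-60],"fingers":90},
  ],
)

```text
time: 0.95
tool_pos: [0.4562, -0.2528, 0.2252]
tool_rot: [0.168, 0.717, 0.655, 0.17]
contact_force: [0.3, 0.0, -0.2]
gripper_width: 0.648
```

Run:
```python
from h import *
A,o=dframe(LD)
Rt=rot_tool(A@U,-A@N)
H=dpt(LD,(-64,-10,86)); move(H+A@N*.16,Rt);s=state();print(s['tool_pos'],s['joint_pos'],s['gripper_width'])
```

```text
t 0.95 lin [0.0346 0.0158 0.0099] rot [-2.31  1.65 -5.79] |l| 0.039 |r| 6.4
[ 0.45619638 -0.25281718  0.22517973] [-0.8307445  -0.48150127  2.13067717  0.36720131  1.16491411 -0.83025195] 0.6483612855077643
```

>>> apply_moves(
  commands=[
    {"linear":[0.035,0.016,0.01],"delta_rot":[-2.3,1.6,-5.8],"fingers":90},
    {"linear":[0.035,0.016,0.01],"delta_rot":[-2.3,1.6,-5.8],"fingers":90},
    {"linear":[0.035,0.016,0.01],"delta_rot":[-2.3,1.6,-5.8],"fingers":90},
    {"linear":[0.035,0.016,0.01],"delta_rot":[-2.3,1.6,-5.8],"fingers":90},
    {"linear":[0.035,0.016,0.01],"delta_rot":[-2.3,1.6,-5.8],"fingers":90},
    {"linear":[0.035,0.016,0.01],"delta_rot":[-2.3,1.6,-5.8],"fingers":90},
    {"linear":[0.035,0.016,0.01],"delta_rot":[-2.3,1.6,-5.8],"fingers":90},
    {"linear":[0.035,0.016,0.01],"delta_rot":[-2.3,1.6,-5.8],"fingers":90},
  ],
)

```text
time: 1.75
tool_pos: [0.4774, -0.2221, 0.2247]
tool_rot: [0.181, 0.68, 0.687, 0.183]
contact_force: [0.1, 0.5, 0.3]
gripper_width: 0.645
```

Run:
```python
from h import *
import pickle
st=state();im=eyes.grab_frame('wrist')[:,:,::-1];cv2.imwrite('pics/w1.png',im);pickle.dump(st,open('w1.pkl','wb'))
A,o=dframe(LD)
Rt=rot_tool(A@U,-A@N)
H=dpt(LD,(-64,-10,86)); move(H+A@N*.16,Rt,st);print(st['joint_pos'],st['gripper_width'])
print(Cam('wrist',st).proj(H))
```

```text
t 1.75 lin [0.0022 0.0002 0.0002] rot [-0.15  0.14 -0.34] |l| 0.002 |r| 0.4
[-0.76851141 -0.49044237  2.14608177  0.39765012  1.13107086 -0.8854395 ] 0.6446353855464909
[[312.75645305 218.48384694]]
```

View pics/w1.png

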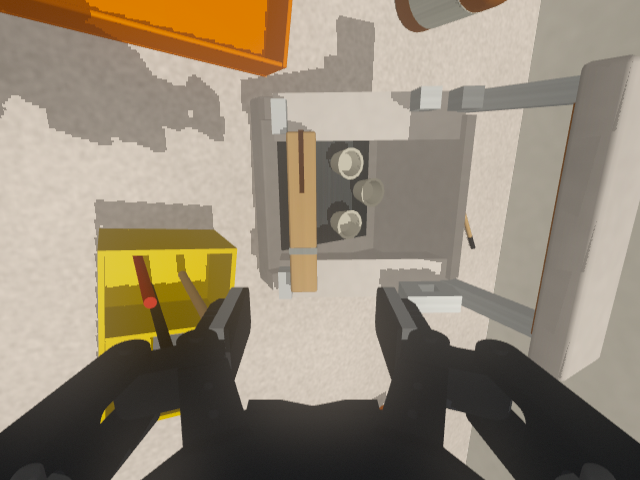

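Run:
```python
from h import *
im=cv2.imread('pics/w1.png');crop(im,240,80,140,230,3,'pics/w1a.png');crop(im,390,80,90,240,3,'pics/w1b.png')
```

```text
(no output)
```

View pics/w1a.png

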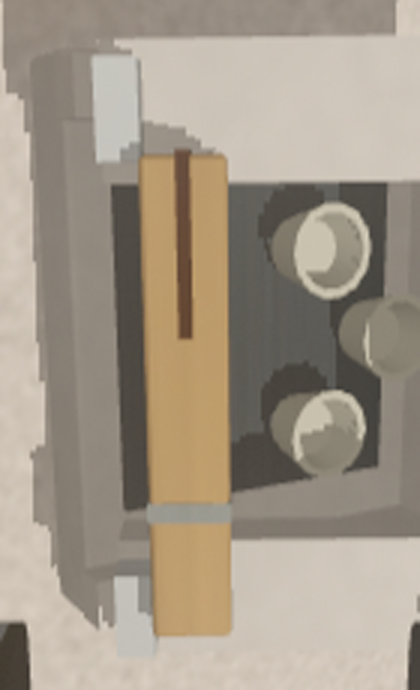

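View pics/w1b.png

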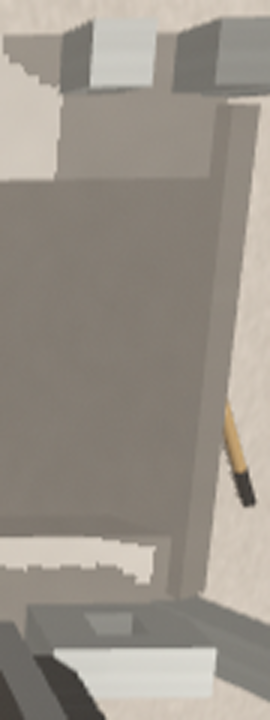

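```bash
cat >> h.py <<'E'
def onplane(c,uv,O,h):  # plane parallel to slope, h mm above rails; returns dryer coords s(up-slope from (-75,0,65)), y, mm
    A,o=dframe(O);n=A@N;p0=dpt(O,(-75,0,65))+n*h/1000
    d=c.ray(uv);P=c.t+d*(n@(p0-c.t))/(n@d);q=A.T@(P-p0)*1000
    return np.array([q@U,q[1]]),P
E
python3 - <<'E'
from h import *
import pickle
st=pickle.load(open('w1.pkl','rb'));c=Cam('wrist',st)
def f(l,u,o,h,O=LD): 
    q,P=onplane(c,(o[0]+u[0]/3,o[1]+u[1]/3),O,h);print(l,q.round(1),P.round(4))
for u in[(140,157),(227,157),(231,633),(155,633)]: f('hold',u,(240,80),26)
for u in[(92,55),(138,55),(138,160),(92,160),(115,577),(152,577),(152,655)]: f('stop',u,(240,80),16)
for u in[(90,20),(157,20),(157,86),(90,86),(218,20),(218,86)]: f('lug+',u,(390,80),34)
for u in[(70,648),(215,648),(212,695),(85,695)]: f('lug-',u,(390,80),34)
for u in[(60,180),(210,180),(60,88)]: f('railedge+',u,(390,80),0)
E
```

```text
hold [-0.3 63.3] [ 0.532  -0.1456  0.0874]
hold [22.8 63.2] [ 0.5521 -0.1454  0.0989]
hold [ 23.5 -74.3] [ 0.5551 -0.2829  0.0993]
hold [  0.5 -74.2] [ 0.5352 -0.2831  0.0878]
stop [-13.2  89.7] [ 0.5254 -0.1194  0.0723]
stop [-0.9 89.6] [ 0.5361 -0.1193  0.0784]
stop [-1.6 62.7] [ 0.5359 -0.1462  0.0781]
stop [-14.3  62.8] [ 0.525  -0.1463  0.0717]
stop [-12.1 -60. ] [ 0.529  -0.269   0.0728]
stop [ -0.7 -60. ] [ 0.5389 -0.2689  0.0785]
stop [ -1.3 -86.3] [ 0.5388 -0.2952  0.0782]
lug+ [100.9  95.2] [ 0.6151 -0.1123  0.1449]
lug+ [117.6  95.1] [ 0.6296 -0.1122  0.1532]
lug+ [119.1  79.6] [ 0.6311 -0.1276  0.154 ]
lug+ [102.1  79.7] [ 0.6165 -0.1277  0.1455]
lug+ [132.8  95. ] [ 0.6427 -0.112   0.1608]
lug+ [134.5  79.5] [ 0.6445 -0.1275  0.1617]
lug- [108.7 -75.9] [ 0.6249 -0.2832  0.1488]
lug- [151.4 -76.1] [ 0.6619 -0.2828  0.1702]
lug- [152.3 -91.5] [ 0.6629 -0.2981  0.1706]
lug- [114.3 -91.3] [ 0.63   -0.2985  0.1516]
railedge+ [105.3  56.7] [ 0.6366 -0.1504  0.1176]
railedge+ [148.9  56.5] [ 0.6743 -0.15    0.1394]
railedge+ [103.5  81.9] [ 0.6346 -0.1253  0.1167]
```

```bash
sed -i 's/^SP=.*/SP=[.6503,.2096,10.];LD=[.6199,-.2057,1.0]/' h.py
python3 - <<'E'
from h import *
A,o=dframe(LD)
Rt=rot_tool(A@U,-A@N)
H=np.array([.550,-.2143,.0821]); move(H-A@N*.011,Rt)
E
```

```text
t 1.8 lin [ 0.0068 -0.0079  0.1708] rot [-0.15  0.14 -0.33] |l| 0.171 |r| 0.4
```

>>> apply_moves(
  commands=[
    {"linear":[0.003,-0.004,0.04],"delta_rot":[-0.1,0.1,-0.3],"fingers":90},
    {"linear":[0.007,-0.008,0.08],"delta_rot":[-0.1,0.1,-0.3],"fingers":90},
    {"linear":[0.007,-0.008,0.12],"delta_rot":[-0.1,0.1,-0.3],"fingers":90},
    {"linear":[0.007,-0.008,0.145],"delta_rot":[-0.1,0.1,-0.3],"fingers":90},
    {"linear":[0.007,-0.008,0.16],"delta_rot":[-0.1,0.1,-0.3],"fingers":90},
    {"linear":[0.007,-0.008,0.17],"delta_rot":[-0.1,0.1,-0.3],"fingers":90},
    {"linear":[0.007,-0.008,0.171],"delta_rot":[-0.1,0.1,-0.3],"fingers":150},
    {"linear":[0.007,-0.008,0.171],"delta_rot":[-0.1,0.1,-0.3],"fingers":255},
  ],
)

```text
time: 2.6
tool_pos: [0.5558, -0.2138, 0.0729]
tool_rot: [0.182, 0.677, 0.689, 0.184]
contact_force: [-0.2, -0.1, -0.1]
gripper_width: 0.314
```

>>> apply_moves(
  commands=[
    {"linear":[0,0,0],"delta_rot":[0,0,0],"fingers":255},
    {"linear":[0,0,0],"delta_rot":[0,0,0],"fingers":255},
    {"linear":[0,0,0],"delta_rot":[0,0,0],"fingers":255},
    {"linear":[0,0,0],"delta_rot":[0,0,0],"fingers":255},
    {"linear":[0,0,-0.01],"delta_rot":[0,0,0],"fingers":255},
    {"linear":[0,0,-0.03],"delta_rot":[0,0,0],"fingers":255},
    {"linear":[0,0,-0.06],"delta_rot":[0,0,0],"fingers":255},
    {"linear":[0,0,-0.1],"delta_rot":[0,0,0],"fingers":255},
  ],
)

```text
time: 3.4
tool_pos: [0.5041, -0.2134, 0.1582]
tool_rot: [0.179, 0.677, 0.689, 0.184]
contact_force: [1.7, -0.0, -0.3]
gripper_width: 0.263
```

Run:
```python
from h import *
import pickle
st=state();im=eyes.grab_frame('wrist')[:,:,::-1];cv2.imwrite('pics/w2.png',im);print(st['tool_pos'],st['gripper_width']*85,st['joint_pos'])
```

```text
[ 0.50409612 -0.21341522  0.1581958 ] 22.31965845940532 [-0.71040615 -0.36619649  2.17243508  0.41273615  0.97431882 -0.89937234]
```

View pics/w2.png

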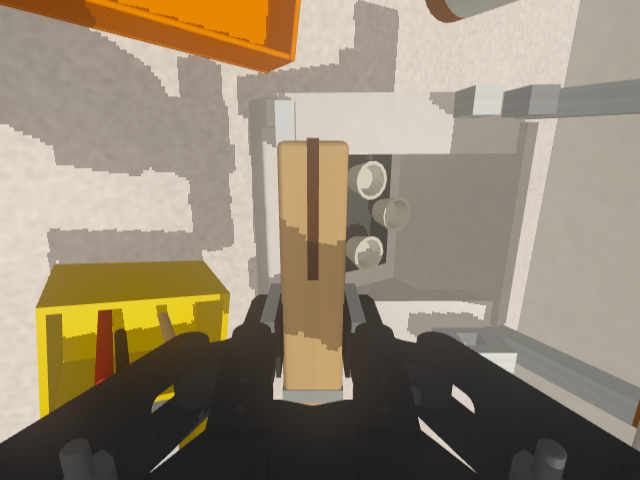

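Run:
```python
from h import *
a=np.radians(172.5)
x=np.array([np.cos(a),np.sin(a),0]);z=np.array([0,0,-1.]);y=np.cross(z,x)
Rt=np.stack([x,y,z],1); move([.462,-.009,.15],Rt)
```

```text
t 3.45 lin [ 0.2077 -0.0424 -0.0068] rot [ 24.72  21.81 -79.38] |l| 0.212 |r| 86.0
```

>>> apply_moves(
  commands=[
    {"linear":[0.01,-0.01,-0.03],"delta_rot":[1.2,1.0,-4],"fingers":255},
    {"linear":[0.035,-0.02,-0.06],"delta_rot":[3.5,3.0,-11.2],"fingers":255},
    {"linear":[0.065,-0.03,-0.07],"delta_rot":[5.8,5.1,-18.5],"fingers":255},
    {"linear":[0.1,-0.035,-0.07],"delta_rot":[8,7.1,-25.8],"fingers":255},
    {"linear":[0.135,-0.04,-0.06],"delta_rot":[10.3,9.1,-33],"fingers":255},
    {"linear":[0.17,-0.042,-0.05],"delta_rot":[12.5,11,-40.2],"fingers":255},
    {"linear":[0.2,-0.042,-0.04],"delta_rot":[14.8,13,-47.5],"fingers":255},
    {"linear":[0.208,-0.042,-0.03],"delta_rot":[17,15,-54.7],"fingers":255},
  ],
)

```text
time: 4.25
tool_pos: [0.4503, -0.005, 0.1641]
tool_rot: [0.059, 0.273, 0.958, 0.064]
contact_force: [0.2, -0.3, -0.6]
gripper_width: 0.266
```

Run:
```python
from h import *
a=np.radians(172.5)
x=np.array([np.cos(a),np.sin(a),0]);z=np.array([0,0,-1.]);y=np.cross(z,x)
Rt=np.stack([x,y,z],1); move([.462,-.009,.09],Rt);print(state()['tool_pos'],state()['joint_pos'])
```

```text
t 4.25 lin [-0.0062 -0.0089  0.0744] rot [  7.84   6.34 -24.25] |l| 0.075 |r| 26.3
[ 0.45030521 -0.00496458  0.16411898] [-0.25588741 -0.45331843  2.16766498  0.12995052  1.30753238 -1.29784264]
```

>>> apply_moves(
  commands=[
    {"linear":[0,0,0.01],"delta_rot":[2.4,1.9,-7.3],"fingers":255},
    {"linear":[-0.003,-0.004,0.02],"delta_rot":[4.8,3.8,-14.6],"fingers":255},
    {"linear":[-0.006,-0.009,0.04],"delta_rot":[7,5.7,-21.8],"fingers":255},
    {"linear":[-0.006,-0.009,0.06],"delta_rot":[7.8,6.3,-24.2],"fingers":255},
    {"linear":[-0.006,-0.009,0.074],"delta_rot":[7.8,6.3,-24.2],"fingers":255},
    {"linear":[-0.006,-0.009,0.074],"delta_rot":[7.8,6.3,-24.2],"fingers":255},
    {"linear":[-0.006,-0.009,0.074],"delta_rot":[7.8,6.3,-24.2],"fingers":255},
    {"linear":[-0.006,-0.009,0.074],"delta_rot":[7.8,6.3,-24.2],"fingers":255},
  ],
)

```text
time: 5.05
tool_pos: [0.4627, -0.0118, 0.0915]
tool_rot: [0.002, 0.07, 0.998, 0.001]
contact_force: [0.2, 0.2, 0.3]
gripper_width: 0.268
```

Run:
```python
from h import *
im=eyes.grab_frame('side')[:,:,::-1];cv2.imwrite('pics/s3.png',im)
im=eyes.grab_frame('wrist')[:,:,::-1];cv2.imwrite('pics/w3.png',im)
a=np.radians(172.5)
x=np.array([np.cos(a),np.sin(a),0]);z=np.array([0,0,-1.]);y=np.cross(z,x)
Rt=np.stack([x,y,z],1); move([.462,-.009,.010],Rt)
```

```text
t 5.15 lin [0.0014 0.0025 0.0815] rot [ 0.09  0.19 -0.55] |l| 0.082 |r| 0.6
```

View pics/s3.png

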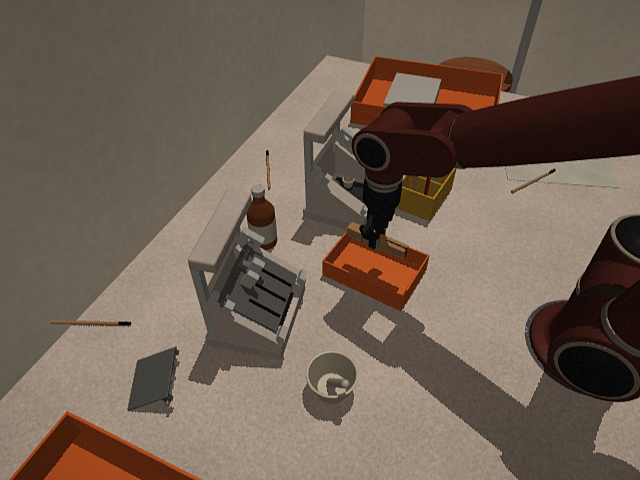

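View pics/w3.png

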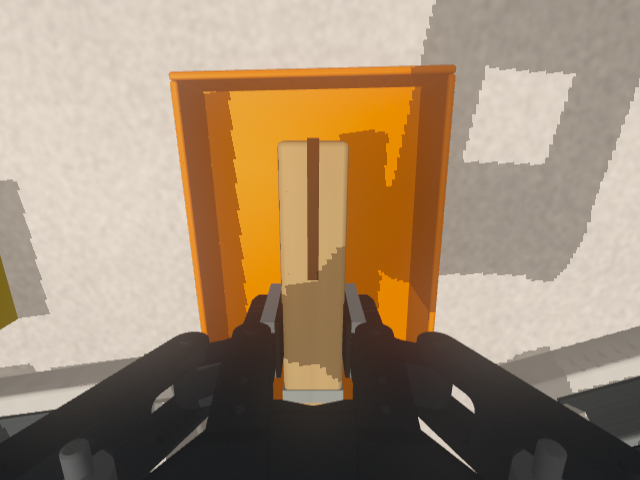

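>>> apply_moves(
  commands=[
    {"linear":[0.001,0.002,0.03],"delta_rot":[0,0,-0.5],"fingers":255},
    {"linear":[0.001,0.002,0.055],"delta_rot":[0,0,-0.5],"fingers":255},
    {"linear":[0.001,0.002,0.072],"delta_rot":[0,0,-0.5],"fingers":255},
    {"linear":[0.001,0.002,0.08],"delta_rot":[0,0,-0.5],"fingers":255},
    {"linear":[0.001,0.002,0.081],"delta_rot":[0,0,-0.5],"fingers":255},
    {"linear":[0.001,0.002,0.081],"delta_rot":[0,0,-0.5],"fingers":255},
    {"linear":[0.001,0.002,0.081],"delta_rot":[0,0,-0.5],"fingers":100},
    {"linear":[0.001,0.002,0.081],"delta_rot":[0,0,-0.5],"fingers":90},
  ],
)

```text
time: 5.95
tool_pos: [0.4626, -0.0094, 0.0105]
tool_rot: [0.002, 0.066, 0.998, 0.001]
contact_force: [-0.3, -0.2, -0.5]
gripper_width: 0.598
```

Run:
```python
from h import *
A,o=dframe(SP)
Rt=rot_tool(A@[0,1,0],-A@N)
G=dpt(SP,(-3,0,141));print(G); move(G+A@N*.15,Rt);print(state()['gripper_width'])
```

```text
[0.64734558 0.20907906 0.141     ]
t 5.95 lin [-0.084   0.2186 -0.2598] rot [ -4.52 -29.55 -17.12] |l| 0.35 |r| 34.5
0.5982269593297053
```

>>> apply_moves(
  commands=[
    {"linear":[0,0,-0.04],"delta_rot":[0,0,0],"fingers":90},
    {"linear":[0,0,-0.09],"delta_rot":[0,0,0],"fingers":60},
    {"linear":[0,0.01,-0.14],"delta_rot":[0,0,0],"fingers":0},
    {"linear":[-0.005,0.03,-0.18],"delta_rot":[-0.8,-5.4,-3.1],"fingers":0},
    {"linear":[-0.02,0.06,-0.21],"delta_rot":[-1.7,-11,-6.2],"fingers":0},
    {"linear":[-0.035,0.1,-0.23],"delta_rot":[-2.6,-17,-10],"fingers":0},
    {"linear":[-0.05,0.14,-0.25],"delta_rot":[-3.4,-23,-13],"fingers":0},
    {"linear":[-0.07,0.18,-0.26],"delta_rot":[-4.5,-28,-16],"fingers":0},
  ],
)

```text
time: 6.75
tool_pos: [0.5553, 0.1616, 0.2744]
tool_rot: [0.249, -0.076, 0.965, 0.024]
contact_force: [0.7, -0.8, -0.5]
gripper_width: 1.0
```

Run:
```python
from h import *
A,o=dframe(SP)
Rt=rot_tool(A@[0,1,0],-A@N)
G=dpt(SP,(-3,0,141)); move(G+A@N*.15,Rt);print(state()['gripper_width'],state()['joint_pos'])
```

```text
t 6.75 lin [-0.0186  0.0311  0.0147] rot [ 0.01 -1.05 -1.05] |l| 0.039 |r| 1.5
1.0001309965584164 [ 0.14820184 -0.40906108  2.00366184  0.01514309  1.04200588 -1.58307172]
```

>>> apply_moves(
  commands=[
    {"linear":[-0.018,0.031,0.014],"delta_rot":[0,-1,-1],"fingers":0},
    {"linear":[-0.018,0.031,0.014],"delta_rot":[0,-1,-1],"fingers":0},
    {"linear":[-0.018,0.031,0.014],"delta_rot":[0,-1,-1],"fingers":0},
    {"linear":[-0.018,0.031,0.014],"delta_rot":[0,-1,-1],"fingers":0},
    {"linear":[-0.018,0.031,0.014],"delta_rot":[0,-1,-1],"fingers":0},
    {"linear":[-0.018,0.031,0.014],"delta_rot":[0,-1,-1],"fingers":0},
    {"linear":[-0.018,0.031,0.014],"delta_rot":[0,-1,-1],"fingers":0},
    {"linear":[-0.018,0.031,0.014],"delta_rot":[0,-1,-1],"fingers":0},
  ],
)

```text
time: 7.55
tool_pos: [0.5715, 0.1934, 0.2662]
tool_rot: [0.252, -0.082, 0.964, 0.022]
contact_force: [-0.5, 0.9, 0.8]
gripper_width: 1.002
```

Run:
```python
from h import *
import pickle
im=eyes.grab_frame('top')[:,:,::-1];cv2.imwrite('pics/t4.png',im)
st=state();im=eyes.grab_frame('wrist')[:,:,::-1];cv2.imwrite('pics/w4.png',im);pickle.dump(st,open('w4.pkl','wb'))
print(Cam('wrist',st).proj(dpt(SP,(-3,0,141))))
```

```text
[[315.7172565  231.56009378]]
```

View pics/w4.png

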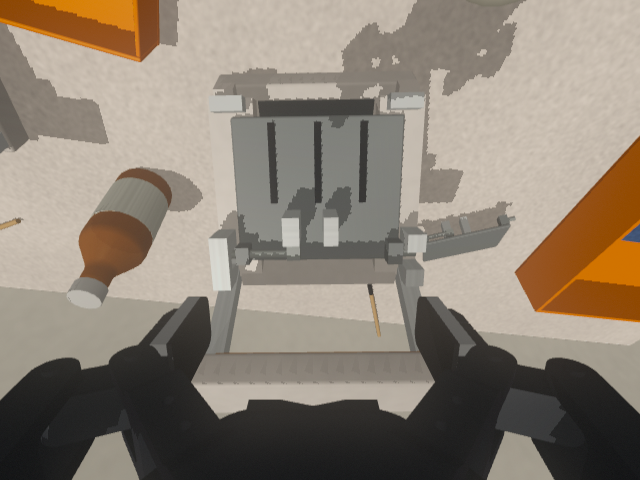

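View pics/t4.png

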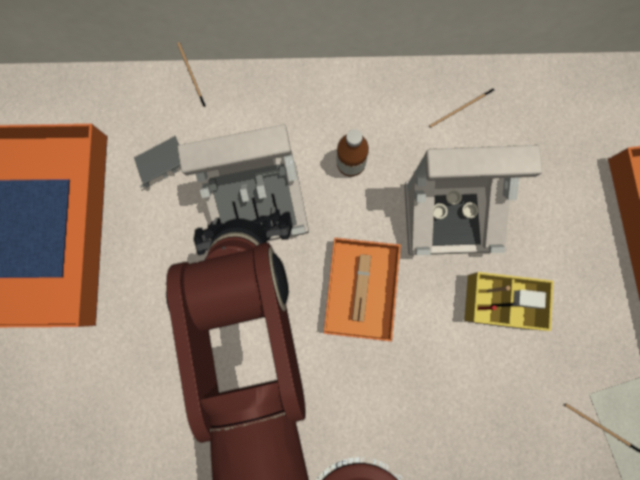

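Run:
```python
from h import *
im=cv2.imread('pics/w4.png');crop(im,205,80,230,210,3.4,'pics/w4a.png')
```

```text
(no output)
```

View pics/w4a.png

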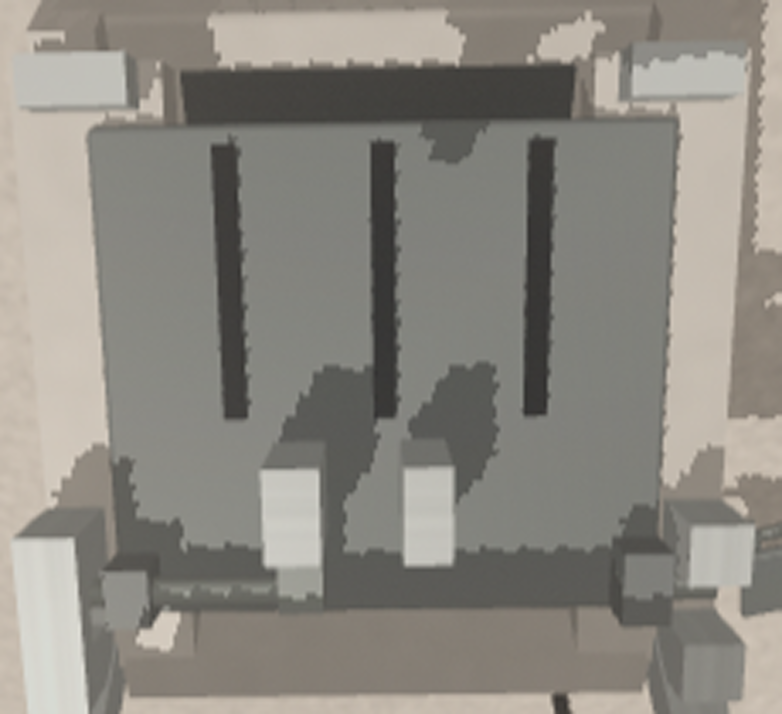

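Run:
```python
from h import *
import pickle
st=pickle.load(open('w4.pkl','rb'));c=Cam('wrist',st)
k=3.4;o=(205,80)
def f(l,u,h,O=SP):
    q,P=onplane(c,(o[0]+u[0]/k,o[1]+u[1]/k),O,h);print(l,q.round(1),P.round(4));return P
a=[f('knob',u,45) for u in[(262,467),(322,467),(322,566),(264,566)]]
b=[f('tab',u,45) for u in[(404,466),(453,466),(453,566),(404,566)]]
for u in[(16,538),(76,538),(85,708)]: f('lug-',u,34)
for u in[(690,526),(752,526),(750,586),(692,588),(682,645),(742,645)]: f('lug+',u,34)
for u in[(20,106),(128,106),(633,96),(745,96)]: f('stop inner',u,16)
for u in[(90,128),(677,121)]: f('panel low corners',u,6)
e=(b[1]+b[2])/2-(a[0]+a[3])/2;print('width',np.linalg.norm(e),'yaw',np.degrees(np.arctan2(-e[0],e[1])))
A,_=dframe(SP)
mid=((a[0]+a[3])/2+(b[1]+b[2])/2)/2+A@[0,.007,0]-A@N*.015;print('grip',mid, dpt(SP,(-3,0,141)))
```

```text
knob [ 84.6 -27.3] [0.6312 0.1785 0.1463]
knob [ 84.7 -13. ] [0.6288 0.1926 0.1463]
knob [109.2 -13.4] [0.6498 0.1959 0.1586]
knob [109.2 -27.5] [0.6522 0.182  0.1586]
tab [84.5  6.5] [0.6252 0.2117 0.1462]
tab [84.6 18.1] [0.6233 0.2232 0.1462]
tab [109.3  18.5] [0.6443 0.2273 0.1586]
tab [109.3   6.6] [0.6464 0.2156 0.1586]
lug- [104.9 -90.7] [0.6649 0.1201 0.1469]
lug- [104.9 -75.6] [0.6623 0.135  0.1469]
lug- [151.  -76.4] [0.7018 0.1411 0.17  ]
lug+ [102.4  78.5] [0.6334 0.2864 0.1456]
lug+ [102.4  94.1] [0.6307 0.3017 0.1457]
lug+ [118.2  94.9] [0.644  0.3048 0.1535]
lug+ [118.7  80.2] [0.647  0.2904 0.1538]
lug+ [134.   78.7] [0.6604 0.2913 0.1615]
lug+ [134.1  94.1] [0.6577 0.3065 0.1615]
stop inner [  1.1 -86.3] [0.5845 0.1104 0.0794]
stop inner [  1.2 -60.1] [0.58   0.1362 0.0794]
stop inner [-0.6 62.4] [0.5572 0.2565 0.0786]
stop inner [-0.5 89.5] [0.5526 0.2833 0.0786]
panel low corners [  5.5 -71.8] [0.5906 0.1261 0.0729]
panel low corners [ 4.4 75.9] [0.5641 0.2715 0.0724]
width 0.04569940257858511 yaw 9.947728279129947
grip [0.64390421 0.21096046 0.13944217] [0.64734558 0.20907906 0.141     ]
```

```bash
sed -i 's/^SP=.*/SP=[.6488,.2111,10.1];LD=[.6199,-.2057,1.0]/' h.py
python3 - <<'E'
from h import *
A,o=dframe(SP)
Rt=rot_tool(A@[0,1,0],-A@N)
G=np.array([.6439,.2110,.1394]); move(G-A@N*.018,Rt);print(state()['contact_force'])
E
```

```text
t 7.65 lin [-0.0028  0.0047  0.1649] rot [-0.11 -0.65 -0.3 ] |l| 0.165 |r| 0.7
[ 0.11597422  0.09840931 -0.67978928]
```

>>> apply_moves(
  commands=[
    {"linear":[-0.003,0.005,0.03],"delta_rot":[-0.1,-0.6,-0.3],"fingers":0},
    {"linear":[-0.003,0.005,0.065],"delta_rot":[-0.1,-0.6,-0.3],"fingers":0},
    {"linear":[-0.003,0.005,0.1],"delta_rot":[-0.1,-0.6,-0.3],"fingers":0},
    {"linear":[-0.003,0.005,0.13],"delta_rot":[-0.1,-0.6,-0.3],"fingers":0},
    {"linear":[-0.003,0.005,0.15],"delta_rot":[-0.1,-0.6,-0.3],"fingers":0},
    {"linear":[-0.003,0.005,0.16],"delta_rot":[-0.1,-0.6,-0.3],"fingers":0},
    {"linear":[-0.003,0.005,0.165],"delta_rot":[-0.1,-0.6,-0.3],"fingers":0},
    {"linear":[-0.003,0.005,0.165],"delta_rot":[-0.1,-0.6,-0.3],"fingers":0},
  ],
)

```text
time: 8.45
tool_pos: [0.653, 0.2131, 0.1238]
tool_rot: [0.257, -0.085, 0.962, 0.023]
contact_force: [-0.3, -0.4, -0.4]
gripper_width: 1.003
```

>>> apply_moves(
  commands=[
    {"linear":[0,0,0],"delta_rot":[0,0,0],"fingers":80},
    {"linear":[0,0,0],"delta_rot":[0,0,0],"fingers":255},
    {"linear":[0,0,0],"delta_rot":[0,0,0],"fingers":255},
    {"linear":[0,0,0],"delta_rot":[0,0,0],"fingers":255},
    {"linear":[0,0,0],"delta_rot":[0,0,0],"fingers":255},
    {"linear":[0,0,0],"delta_rot":[0,0,0],"fingers":255},
    {"linear":[0,0,0],"delta_rot":[0,0,0],"fingers":255},
    {"linear":[0,0,0],"delta_rot":[0,0,0],"fingers":255},
  ],
)

```text
time: 9.25
tool_pos: [0.6536, 0.2139, 0.1263]
tool_rot: [0.259, -0.085, 0.962, 0.023]
contact_force: [-5.6, 0.9, 6.7]
gripper_width: 0.354
```

Run:
```python
from h import *
import pickle
st=state();im=eyes.grab_frame('wrist')[:,:,::-1];cv2.imwrite('pics/w5.png',im);pickle.dump(st,open('w5.pkl','wb'))
A,o=dframe(SP);Rt=rot_tool(A@[0,1,0],-A@N)
move(np.array([.6439,.2110,.1394])-A@N*.018,Rt,st);print(st['gripper_width']*85,st['contact_force'],st['tool_pos'])
```

```text
t 9.25 lin [ 0.0021 -0.0012  0.0016] rot [0.05 0.12 0.02] |l| 0.003 |r| 0.1
30.07221250942706 [-5.59994181  0.90870325  6.69847986] [0.6535641  0.21391739 0.1263045 ]
```

View pics/w5.png

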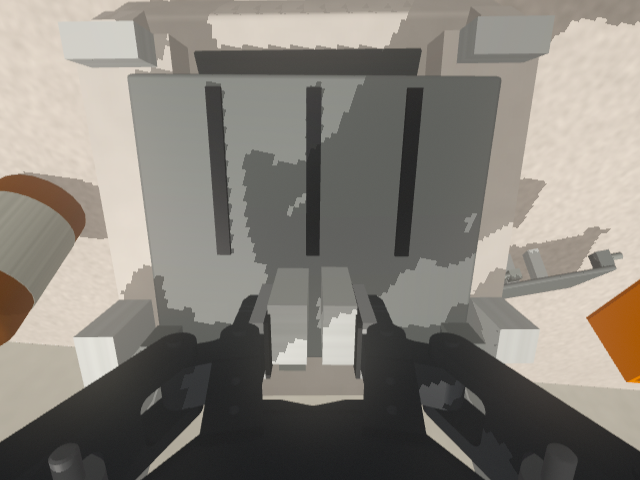

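>>> apply_moves(
  commands=[
    {"linear":[0,0,-0.005],"delta_rot":[0,0,0],"fingers":255},
    {"linear":[0,0,-0.012],"delta_rot":[0,0,0],"fingers":255},
    {"linear":[0,0,-0.02],"delta_rot":[0,0,0],"fingers":255},
    {"linear":[0,0,-0.03],"delta_rot":[0,0,0],"fingers":255},
    {"linear":[0,0,-0.04],"delta_rot":[0,0,0],"fingers":255},
    {"linear":[0,0,-0.05],"delta_rot":[0,0,0],"fingers":255},
    {"linear":[0,0,-0.06],"delta_rot":[0,0,0],"fingers":255},
    {"linear":[0,0,-0.07],"delta_rot":[0,0,0],"fingers":255},
  ],
)

```text
time: 10.1
tool_pos: [0.618, 0.2069, 0.1852]
tool_rot: [0.257, -0.085, 0.962, 0.023]
contact_force: [0.4, 0.0, -2.8]
gripper_width: 0.352
```

Run:
```python
from h import *
import pickle
st=state();im=eyes.grab_frame('wrist')[:,:,::-1];cv2.imwrite('pics/w6.png',im);pickle.dump(st,open('w6.pkl','wb'))
im=eyes.grab_frame('side')[:,:,::-1];cv2.imwrite('pics/s6.png',im)
print(st['gripper_width']*85,st['contact_force'],st['tool_pos'])
```

```text
29.950299071847667 [ 0.38695024  0.01542108 -2.79393499] [0.6179947  0.20692596 0.18523159]
```

View pics/w6.png

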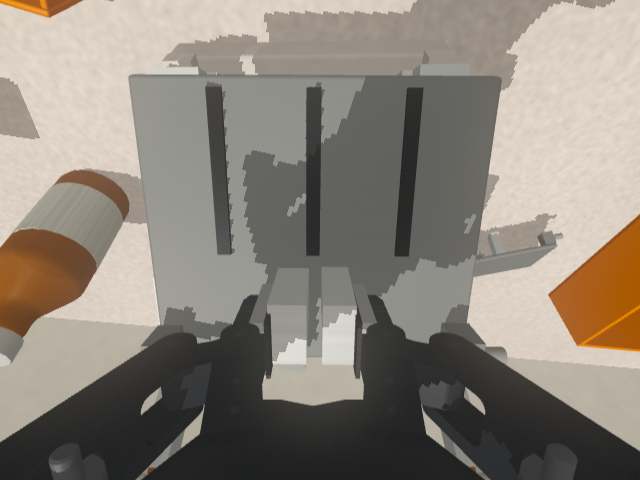

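View pics/s6.png

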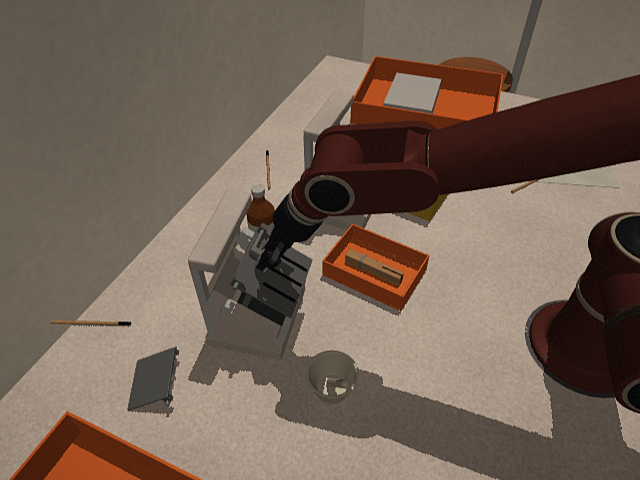

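Run:
```python
from h import *
T=np.array(eyes.camera_params('wrist')['T_tool_cam']);c=Cam('top')
p=eyes.camera_params('wrist');K=np.array([[p['fx'],0,p['cx']],[0,p['fy'],p['cy']],[0,0,1]])
def ray(u): return T[:3,:3]@np.linalg.inv(K)@[u[0],u[1],1]
for z in(.004,.0075,.010):
  for u in[(129,76),(501,76),(158,325),(471,325)]:
    d=ray(u);P=T[:3,3]+d*(z-T[2,3])/d[2];print(z,u,(P*1000).round(1))
im=cv2.imread('pics/w6.png');crop(im,110,50,410,330,1.9,'pics/w6a.png')
```

```text
0.004 (129, 76) [ 93.6 -71.5   4. ]
0.004 (501, 76) [93.6 72.6  4. ]
0.004 (158, 325) [-14.3 -73.5   4. ]
0.004 (471, 325) [-14.3  74.5   4. ]
0.0075 (129, 76) [ 94.2 -73.2   7.5]
0.0075 (501, 76) [94.2 74.3  7.5]
0.0075 (158, 325) [-16.3 -75.3   7.5]
0.0075 (471, 325) [-16.3  76.3   7.5]
0.01 (129, 76) [ 94.6 -74.4  10. ]
0.01 (501, 76) [94.6 75.5 10. ]
0.01 (158, 325) [-17.7 -76.5  10. ]
0.01 (471, 325) [-17.7  77.6  10. ]
```

View pics/w6a.png

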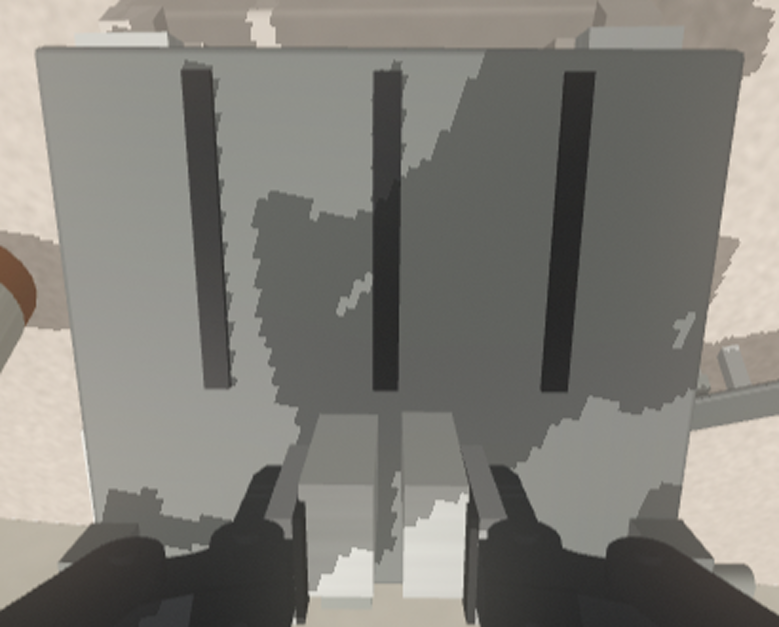

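```bash
cat >> h.py <<'E'
GT=np.array([.0016,.0005,-.0158]) # door grip in tool
def seat(h,s=-1.0,y=0.):
    A,o=dframe(LD);Rt=rot_tool(A@[0,1,0],-A@N)
    G=dpt(LD,(-3,y,141))+A@U*s/1000+A@N*h/1000
    return G-Rt@GT,Rt
E
python3 - <<'E'
from h import *
P,Rt=seat(120);print(P);move(P,Rt);
c=Cam('top');print(c.onz((352,172),.0),c.onz((354,138),.17))
E
```

```text
[ 0.56533665 -0.20715248  0.23153985]
t 10.2 lin [ 0.0862 -0.3985 -0.1017] rot [4.58 0.14 7.9 ] |l| 0.42 |r| 9.1
[0.72299662 0.00510069 0.        ] [0.73980152 0.00786639 0.17      ]
```

>>> apply_moves(
  commands=[
    {"linear":[0.005,-0.01,-0.03],"delta_rot":[0.2,0,0.4],"fingers":255},
    {"linear":[0.015,-0.035,-0.06],"delta_rot":[0.5,0,0.8],"fingers":255},
    {"linear":[0.025,-0.075,-0.08],"delta_rot":[0.9,0,1.5],"fingers":255},
    {"linear":[0.035,-0.12,-0.09],"delta_rot":[1.4,0,2.4],"fingers":255},
    {"linear":[0.045,-0.165,-0.095],"delta_rot":[1.9,0,3.3],"fingers":255},
    {"linear":[0.055,-0.21,-0.1],"delta_rot":[2.4,0.1,4.2],"fingers":255},
    {"linear":[0.063,-0.255,-0.1],"delta_rot":[2.9,0.1,5],"fingers":255},
    {"linear":[0.07,-0.295,-0.1],"delta_rot":[3.4,0.1,5.9],"fingers":255},
  ],
)

```text
time: 11.0
tool_pos: [0.561, -0.1052, 0.2362]
tool_rot: [0.258, -0.027, 0.966, 0.007]
contact_force: [0.2, 0.0, -3.3]
gripper_width: 0.351
```

Run:
```python
from h import *
P,Rt=seat(120);move(P,Rt);print(state()['tool_pos'],state()['gripper_width'],state()['joint_pos'])
```

```text
t 11.0 lin [ 0.0036 -0.102   0.0035] rot [ 1.04 -0.12  1.95] |l| 0.102 |r| 2.2
[ 0.56101549 -0.10520178  0.23619453] 0.35088786746491485 [-0.43170491 -0.40529993  2.06808689  0.27538555  1.02578468 -2.14791732]
```

>>> apply_moves(
  commands=[
    {"linear":[0.001,-0.035,0.001],"delta_rot":[0.4,0,0.7],"fingers":255},
    {"linear":[0.002,-0.065,0.002],"delta_rot":[0.7,0,1.3],"fingers":255},
    {"linear":[0.003,-0.09,0.003],"delta_rot":[0.9,-0.1,1.7],"fingers":255},
    {"linear":[0.0036,-0.1,0.0035],"delta_rot":[1,-0.1,1.9],"fingers":255},
    {"linear":[0.0036,-0.102,0.0035],"delta_rot":[1,-0.1,1.9],"fingers":255},
    {"linear":[0.0036,-0.102,0.0035],"delta_rot":[1,-0.1,1.9],"fingers":255},
    {"linear":[0.0036,-0.102,0.0035],"delta_rot":[1,-0.1,1.9],"fingers":255},
    {"linear":[0.0036,-0.102,0.0035],"delta_rot":[1,-0.1,1.9],"fingers":255},
  ],
)

```text
time: 11.8
tool_pos: [0.5661, -0.2037, 0.2314]
tool_rot: [0.258, -0.01, 0.966, 0.003]
contact_force: [-0.7, -0.0, -2.4]
gripper_width: 0.352
```

Run:
```python
from h import *
import pickle
st=state();im=eyes.grab_frame('wrist')[:,:,::-1];cv2.imwrite('pics/w7.png',im);pickle.dump(st,open('w7.pkl','wb'))
P,Rt=seat(120);move(P,Rt,st)
c=Cam('wrist',st)
for n,p in[('lug- top inner',(0,-78)),('x',(0,78))]:
  for s in(119.4,135.4):
    A,o=dframe(LD);Q=dpt(LD,(-75,p[1],65))+A@U*s/1000+A@N*.034;print(n,s,c.proj(Q).round(1))
for y in(-61,61):
    Q=dpt(LD,(-75,y,65))+A@N*.016;print('stop in',y,c.proj(Q).round(1))
```

```text
t 11.8 lin [ 0.0007 -0.0035 -0.0005] rot [ 0.18 -0.04  0.19] |l| 0.004 |r| 0.3
lug- top inner 119.4 [[203. 263.]]
lug- top inner 135.4 [[204.8 283.1]]
x 119.4 [[413.8 263.4]]
x 135.4 [[412.  283.4]]
stop in -61 [[220.9  92.2]]
stop in 61 [[396.4  92.8]]
```

View pics/w7.png

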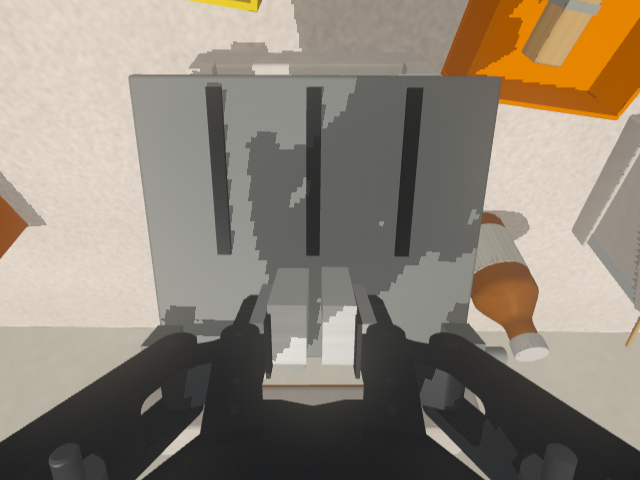

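Run:
```python
from h import *
P,Rt=seat(32);move(P,Rt)
```

```text
t 11.85 lin [ 0.0006 -0.0036  0.0875] rot [ 0.17 -0.04  0.18] |l| 0.088 |r| 0.3
```

>>> apply_moves(
  commands=[
    {"linear":[0.0005,-0.003,0.01],"delta_rot":[0.2,0,0.2],"fingers":255},
    {"linear":[0.0005,-0.0035,0.03],"delta_rot":[0.2,0,0.2],"fingers":255},
    {"linear":[0.0005,-0.0035,0.05],"delta_rot":[0.2,0,0.2],"fingers":255},
    {"linear":[0.0005,-0.0035,0.07],"delta_rot":[0.2,0,0.2],"fingers":255},
    {"linear":[0.0005,-0.0035,0.082],"delta_rot":[0.2,0,0.2],"fingers":255},
    {"linear":[0.0005,-0.0035,0.087],"delta_rot":[0.2,0,0.2],"fingers":255},
    {"linear":[0.0005,-0.0035,0.087],"delta_rot":[0.2,0,0.2],"fingers":255},
    {"linear":[0.0005,-0.0035,0.087],"delta_rot":[0.2,0,0.2],"fingers":255},
  ],
)

```text
time: 12.65
tool_pos: [0.6094, -0.2075, 0.1566]
tool_rot: [0.259, -0.008, 0.966, 0.002]
contact_force: [-0.1, 0.8, -2.8]
gripper_width: 0.354
```

Run:
```python
from h import *
import pickle
st=state()
for n in('wrist','top','side'):
    im=eyes.grab_frame(n)[:,:,::-1];cv2.imwrite(f'pics/{n}8.png',im)
    if n=='top': crop(im,395,130,160,130,4,'pics/t8c.png')
    if n=='side': crop(im,290,80,130,160,4,'pics/s8c.png')
pickle.dump(st,open('w8.pkl','wb'))
P,Rt=seat(32);move(P,Rt,st);print(st['contact_force'])
c=Cam('wrist',st);A,o=dframe(LD)
for y in(-78,78):
  for s in(103.4,119.4,135.4):
    Q=dpt(LD,(-75,y,65))+A@U*s/1000+A@N*.034;print(y,s,c.proj(Q).round(1))
```

```text
t 12.65 lin [0.0006 0.0011 0.0011] rot [-0.09  0.01 -0.07] |l| 0.002 |r| 0.1
[-0.06275082  0.82099443 -2.81457035]
-78 103.4 [[157.  292.7]]
-78 119.4 [[161. 322.]]
-78 135.4 [[164.8 349.9]]
78 103.4 [[476.6 292.5]]
78 119.4 [[472.5 321.9]]
78 135.4 [[468.6 349.8]]
```

View pics/wrist8.png

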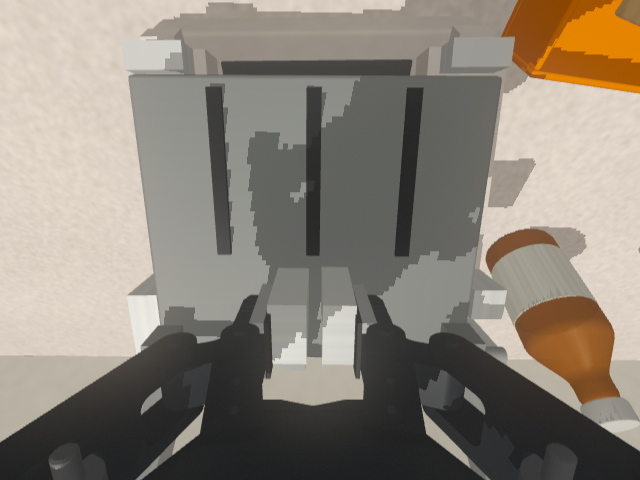

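View pics/t8c.png

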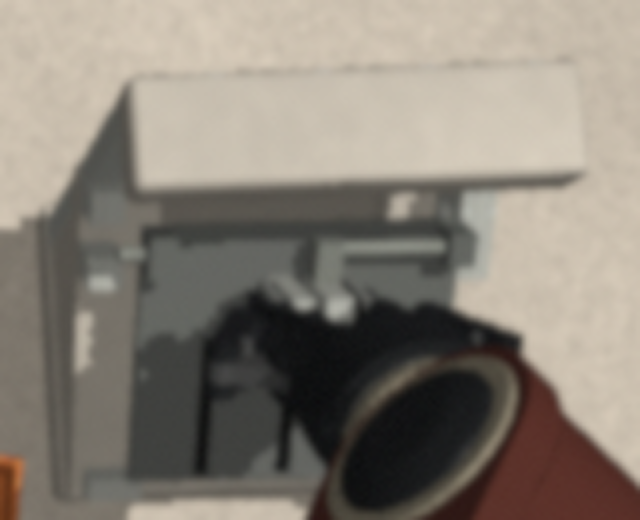

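View pics/s8c.png

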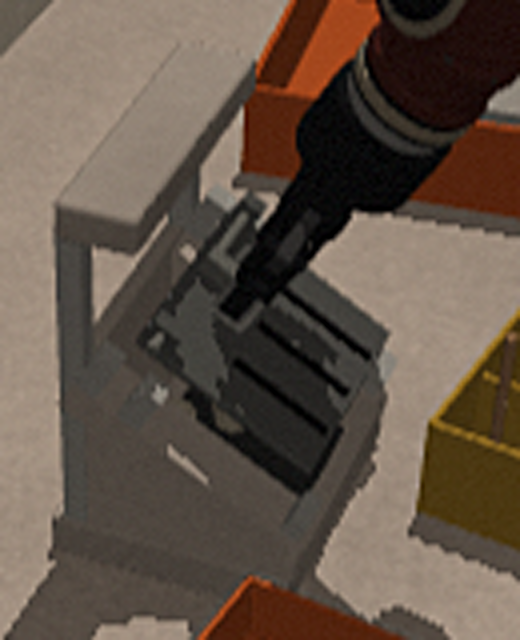

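>>> apply_moves(
  commands=[
    {"linear":[0.0006,0.001,0.003],"delta_rot":[-0.1,0,-0.1],"fingers":255},
    {"linear":[0.0006,0.001,0.008],"delta_rot":[-0.1,0,-0.1],"fingers":255},
    {"linear":[0.0006,0.001,0.013],"delta_rot":[-0.1,0,-0.1],"fingers":255},
    {"linear":[0.0006,0.001,0.018],"delta_rot":[-0.1,0,-0.1],"fingers":255},
    {"linear":[0.0006,0.001,0.023],"delta_rot":[-0.1,0,-0.1],"fingers":255},
    {"linear":[0.0006,0.001,0.026],"delta_rot":[-0.1,0,-0.1],"fingers":255},
    {"linear":[0.0006,0.001,0.028],"delta_rot":[-0.1,0,-0.1],"fingers":255},
    {"linear":[0.0006,0.001,0.028],"delta_rot":[-0.1,0,-0.1],"fingers":255},
  ],
)

```text
time: 13.6
tool_pos: [0.6224, -0.206, 0.1307]
tool_rot: [0.258, -0.009, 0.966, 0.003]
contact_force: [-0.1, -0.1, -2.0]
gripper_width: 0.351
```

Run:
```python
from h import *
st=state()
im=eyes.grab_frame('wrist')[:,:,::-1];cv2.imwrite(f'pics/w9.png',im)
P,Rt=seat(0);move(P,Rt,st);print(st['contact_force'],st['ft_torque'])
```

```text
t 13.6 lin [-0.001  -0.0002  0.0041] rot [ 0.06 -0.09  0.01] |l| 0.004 |r| 0.1
[-0.13127506 -0.10139635 -2.01210693] [-0.02008921  0.44081385 -0.0572137 ]
```

View pics/w9.png

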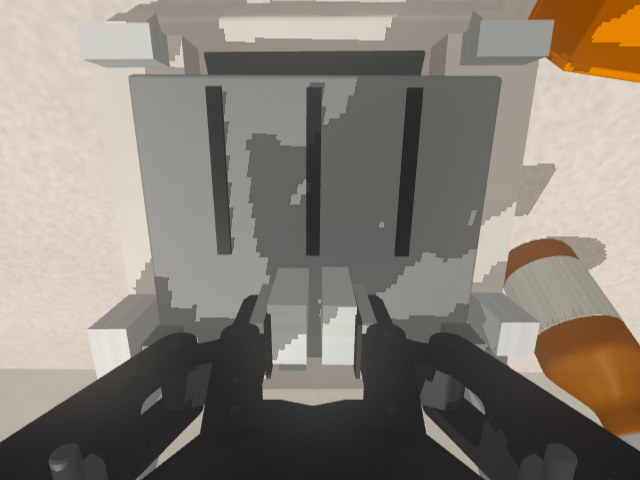

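>>> apply_moves(
  commands=[
    {"linear":[0,0,0.001],"delta_rot":[0,0,0],"fingers":255},
    {"linear":[0,0,0.002],"delta_rot":[0,0,0],"fingers":255},
    {"linear":[0,0,0.003],"delta_rot":[0,0,0],"fingers":255},
    {"linear":[0,0,0.0035],"delta_rot":[0,0,0],"fingers":255},
    {"linear":[0,0,0.004],"delta_rot":[0,0,0],"fingers":255},
    {"linear":[0,0,0.004],"delta_rot":[0,0,0],"fingers":255},
    {"linear":[0,0,0.004],"delta_rot":[0,0,0],"fingers":255},
    {"linear":[0,0,0.004],"delta_rot":[0,0,0],"fingers":255},
  ],
)

```text
time: 14.45
tool_pos: [0.6245, -0.2061, 0.1277]
tool_rot: [0.258, -0.009, 0.966, 0.003]
contact_force: [0.1, -1.2, -3.0]
gripper_width: 0.352
```

Run:
```python
from h import *
st=state()
P,Rt=seat(0);move(P,Rt,st);print(st['contact_force'],st['ft_torque'])
for n in('wrist','side'):
    im=eyes.grab_frame(n)[:,:,::-1];cv2.imwrite(f'pics/{n}10.png',im)
    if n=='side': crop(im,290,80,130,160,4,'pics/s10c.png')
```

```text
t 14.45 lin [-0.0007 -0.      0.0005] rot [ 0.04 -0.05  0.01] |l| 0.001 |r| 0.1
[ 0.1305051  -1.23589792 -3.03642307] [0.01527618 0.44924403 0.04886126]
```

View pics/s10c.png

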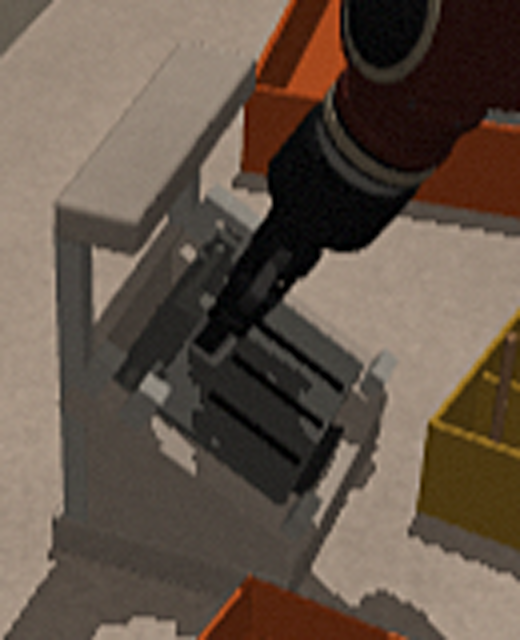

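View pics/wrist10.png

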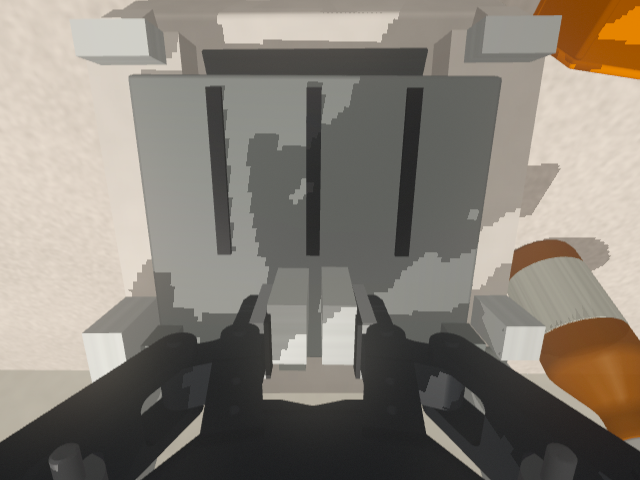

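>>> apply_moves(
  commands=[
    {"linear":[0,0,0.0005],"delta_rot":[0,0,0],"fingers":255},
    {"linear":[0,0,0.001],"delta_rot":[0,0,0],"fingers":255},
    {"linear":[0,0,0.0015],"delta_rot":[0,0,0],"fingers":255},
    {"linear":[0,0,0.002],"delta_rot":[0,0,0],"fingers":255},
    {"linear":[0,0,0.0025],"delta_rot":[0,0,0],"fingers":255},
    {"linear":[0,0,0.0025],"delta_rot":[0,0,0],"fingers":255},
    {"linear":[0,0,0.0025],"delta_rot":[0,0,0],"fingers":255},
    {"linear":[0,0,0.0025],"delta_rot":[0,0,0],"fingers":255},
  ],
)

```text
time: 15.35
tool_pos: [0.6255, -0.2059, 0.127]
tool_rot: [0.258, -0.009, 0.966, 0.003]
contact_force: [-12.6, 4.9, 8.8]
gripper_width: 0.35
```

Run:
```python
from h import *
st=state()
P,Rt=seat(0);move(P,Rt,st);print(st['contact_force'],st['ft_torque'])
```

```text
t 15.35 lin [-0.0001 -0.0002 -0.0007] rot [ 0.06 -0.07  0.06] |l| 0.001 |r| 0.1
[-12.59888406   4.87210658   8.75463112] [ 0.03955337  1.2498771  -0.14980367]
```

>>> apply_moves(
  commands=[
    {"linear":[0,0,-0.001],"delta_rot":[0,0,0],"fingers":255},
    {"linear":[0,0,-0.001],"delta_rot":[0,0,0],"fingers":150},
    {"linear":[0,0,-0.001],"delta_rot":[0,0,0],"fingers":100},
    {"linear":[0,0,-0.001],"delta_rot":[0,0,0],"fingers":60},
    {"linear":[0,0,-0.001],"delta_rot":[0,0,0],"fingers":20},
    {"linear":[0,0,-0.001],"delta_rot":[0,0,0],"fingers":0},
    {"linear":[0,0,-0.001],"delta_rot":[0,0,0],"fingers":0},
    {"linear":[0,0,-0.001],"delta_rot":[0,0,0],"fingers":0},
  ],
)

```text
time: 16.15
tool_pos: [0.6254, -0.206, 0.1265]
tool_rot: [0.258, -0.009, 0.966, 0.003]
contact_force: [0.3, -0.1, -0.1]
gripper_width: 0.998
```

>>> apply_moves(
  commands=[
    {"linear":[0,0,0],"delta_rot":[0,0,0],"fingers":0},
    {"linear":[0,0,0],"delta_rot":[0,0,0],"fingers":0},
    {"linear":[0,0,-0.02],"delta_rot":[0,0,0],"fingers":0},
    {"linear":[0,0,-0.05],"delta_rot":[0,0,0],"fingers":0},
    {"linear":[0,0,-0.09],"delta_rot":[0,0,0],"fingers":0},
    {"linear":[0,0,-0.13],"delta_rot":[0,0,0],"fingers":0},
    {"linear":[0,0,-0.15],"delta_rot":[0,0,0],"fingers":0},
    {"linear":[0,0,-0.15],"delta_rot":[0,0,0],"fingers":0},
  ],
)

```text
time: 16.95
tool_pos: [0.5511, -0.2086, 0.2612]
tool_rot: [0.261, -0.009, 0.965, 0.0]
contact_force: [0.9, -0.9, 0.9]
gripper_width: 0.999
```

Run:
```python
from h import *
import pickle
st=state();pickle.dump(st,open('w11.pkl','wb'))
for n in('wrist','side'):
    im=eyes.grab_frame(n)[:,:,::-1];cv2.imwrite(f'pics/{n}11.png',im)
    if n=='wrist': crop(im,205,80,230,210,3.4,'pics/w11a.png')
    else: crop(im,290,80,130,160,4,'pics/s11c.png')
print(st['contact_force'],st['tool_pos'])
```

```text
[ 0.86144327 -0.87812372  0.8683861 ] [ 0.55113397 -0.20862813  0.26122687]
```

View pics/wrist11.png

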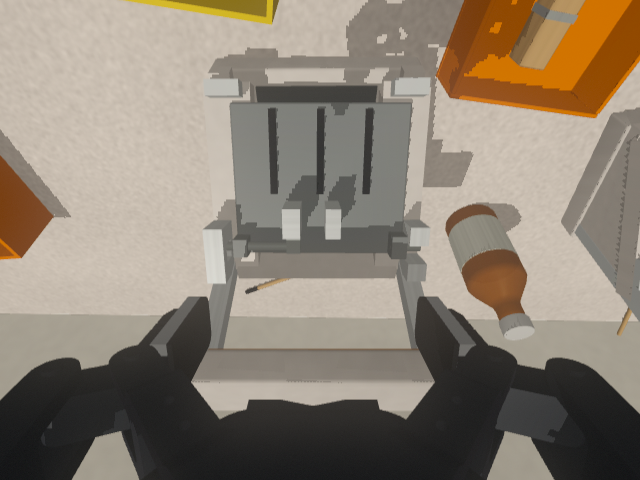

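View pics/w11a.png

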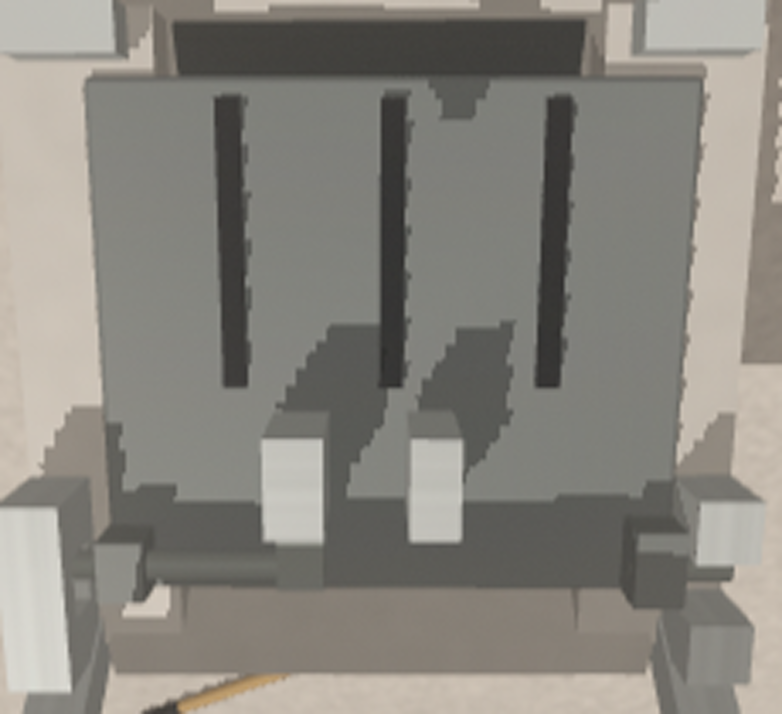

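View pics/s11c.png

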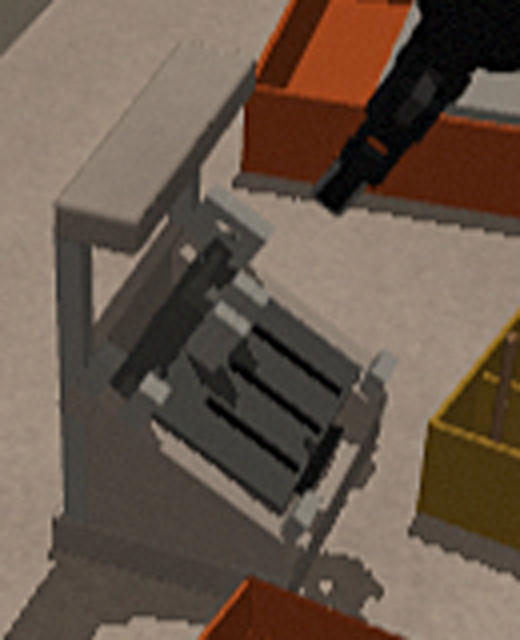

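Run:
```python
from h import *
import pickle
st=pickle.load(open('w11.pkl','rb'));c=Cam('wrist',st)
k=3.4;o=(205,80)
def f(l,u,h,O=LD):
    q,P=onplane(c,(o[0]+u[0]/k,o[1]+u[1]/k),O,h);print(l,q.round(1))
for u in[(262,440),(325,440),(325,542),(263,542)]:f('knob',u,45)
for u in[(409,439),(462,439),(462,542),(410,542)]:f('tab',u,45)
for u in[(86,80),(705,78)]: f('panel low',u,6)
for u in[(60,508),(70,690),(698,504),(700,563),(690,625)]: f('lug',u,34)
im=cv2.imread('pics/wrist11.png');crop(im,200,215,60,70,9,'pics/w11p.png')
```

```text
knob [ 86.  -26.2]
knob [ 85.9 -11.8]
knob [110.1 -12. ]
knob [110.1 -26.5]
tab [85.7  7.3]
tab [85.6 19.3]
tab [110.   19.9]
tab [110.1   7.8]
panel low [  6. -70.]
panel low [ 5.4 78.5]
lug [104.9 -76.3]
lug [152.4 -77.2]
lug [103.6  77.3]
lug [118.4  78.9]
lug [134.5  77.8]
```

View pics/w11p.png

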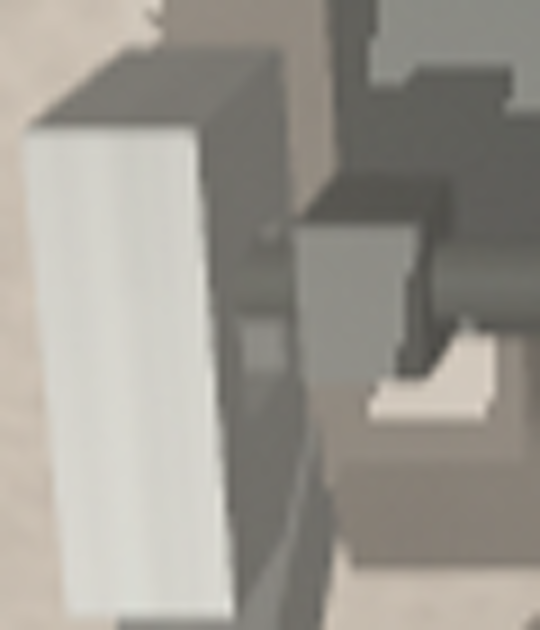

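Run:
```python
from h import *
im=eyes.grab_frame('top')[:,:,::-1];cv2.imwrite('pics/t12.png',im)
a=cv2.imread('pics/top0.png').astype(int)
def cen(im,lo,hi,box):
    x0,y0,x1,y1=box;h=cv2.cvtColor(im[y0:y1,x0:x1].astype(np.uint8),cv2.COLOR_BGR2HSV);m=cv2.inRange(h,lo,hi);y,x=np.nonzero(m);return (x.mean()+x0).round(2),(y.mean()+y0).round(2),len(x)
for b,lo,hi in[((325,120,385,185),(0,120,30),(15,255,160)),((460,265,560,335),(20,120,60),(35,255,255))]:
    print(cen(a,lo,hi,b),cen(im,lo,hi,b))
print(np.abs(a-im)[275:335,180:240].mean())
```

```text
(np.float64(352.02), np.float64(152.52), 565) (np.float64(351.98), np.float64(152.53), 565)
(np.float64(505.9), np.float64(301.35), 3355) (np.float64(480.82), np.float64(294.95), 1286)
18.045277777777777
```

View pics/t12.png

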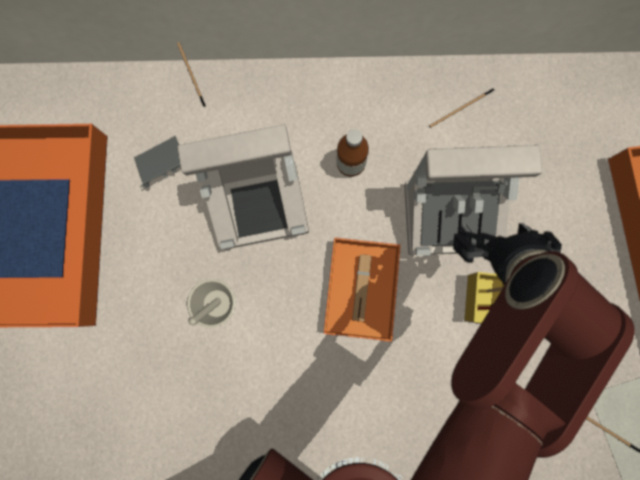

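>>> apply_moves(
  commands=[
    {"linear":[-0.01,0.02,-0.02],"delta_rot":[0,0,0],"fingers":0},
    {"linear":[-0.02,0.05,-0.045],"delta_rot":[0,0,0],"fingers":0},
    {"linear":[-0.02,0.09,-0.07],"delta_rot":[0,0,0],"fingers":0},
    {"linear":[-0.02,0.13,-0.09],"delta_rot":[0,0,0],"fingers":0},
    {"linear":[-0.02,0.17,-0.1],"delta_rot":[0,0,0],"fingers":0},
    {"linear":[-0.02,0.21,-0.1],"delta_rot":[0,0,0],"fingers":0},
    {"linear":[-0.02,0.23,-0.1],"delta_rot":[0,0,0],"fingers":0},
    {"linear":[-0.02,0.23,-0.1],"delta_rot":[0,0,0],"fingers":0},
  ],
)

```text
time: 17.9
tool_pos: [0.5134, 0.0248, 0.3507]
tool_rot: [0.257, -0.011, 0.966, 0.004]
contact_force: [0.1, 0.3, -0.5]
gripper_width: 1.001
```

Run:
```python
from h import *
im=eyes.grab_frame('top')[:,:,::-1];cv2.imwrite('pics/t13.png',im);crop(im,395,130,170,210,2.8,'pics/t13c.png')
im2=eyes.grab_frame('side')[:,:,::-1];cv2.imwrite('pics/s13.png',im2)
```

```text
(no output)
```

View pics/t13c.png

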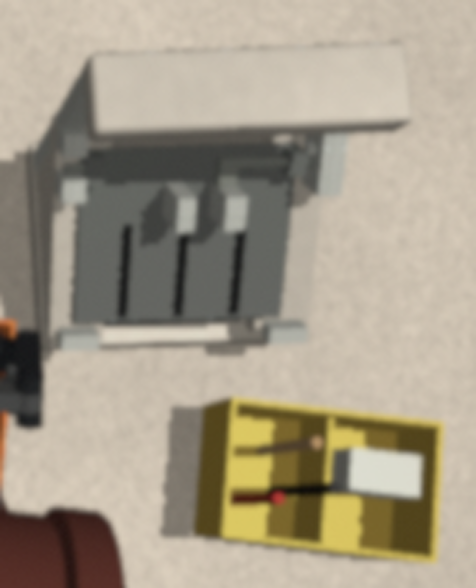

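View pics/s13.png

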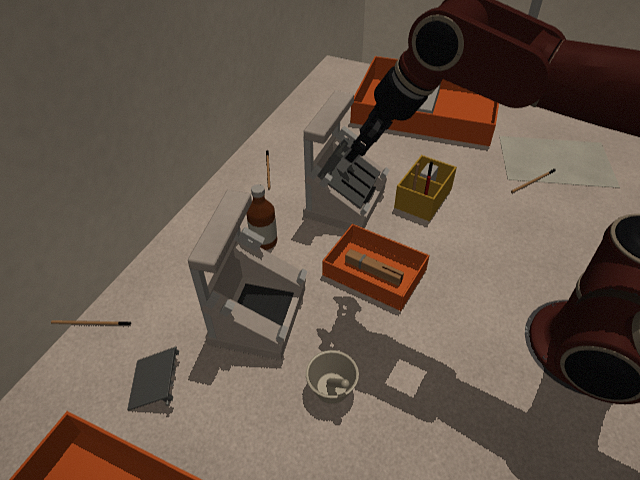

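```bash
python3 -c "
from plant import job_done;print(job_done())"
```

```text
the job is handed in; nothing more can be done
None
```

The job is done and handed in at about 18 s of the 69 s allowed. The holder was moved to the orange tray first. Then I squeezed the hinge pin, lifted the spare dryer's door off and seated it on the loaded dryer, and let go of both.

**Last checks that agreed:**
- **Seating:** the door lies flat on the rails. Its position along the slope is within about 1 mm of where it sat on the spare dryer.
- **Pin:** knob and tab measure 46 mm across, which is the fully sprung-out width. The wrist picture shows the pin in the hinge hole and the stub in the slot.
- **Holder and bystanders:** the holder is in the tray. By picture comparison the bottle has not moved, and the caddy and mortar look unmoved and upright.
- **Forces:** no reading I took showed more than about 16 N at the wrist. The gripper was open and clear of everything at the end.

**Where a check fell short:** the door sits about 3 mm toward its +y side of centre. That is at the edge of the 3 to 4 mm of hinge play, so I left it rather than risk a nudge.

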